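# Lock the sliding rail of a printing board with its cam

### The arm

A 6-joint arm with a two-finger parallel gripper is mounted at the origin on the work surface; the furniture and walls round the work are solid. World frame = base frame: x ahead of the robot, y to its left, z up, the work surface at z = 0. Lengths are in mm, angles in degrees, forces in N, time in s.
With the tool pointing down it reaches from about 350 to 850 mm from the base axis. Payload 8.1 kg.
Tool frame: the origin (TCP) lies midway between the tips of the shut fingers; the grasp point (between the pads) lies 19 mm behind it; x points along the fingers, y is the direction in which the jaws open and shut, and the axes are right-handed (so a half turn about x gives the same grasp; the last joint's range is limited). The gripper opens to 85 mm and grips with 20 to 120 N. Pads are 22 mm wide; open, the fingers measure 114 mm over their backs; the gripper's body (76 mm by 85 mm) begins 54 mm behind the grasp point. The pads swing forward as they close: fully open they stand 13 mm farther back than shut.
Start: joints at [65.122, 7.471, 85.268, -0, 87.261, -4.893], TCP at [205.041, 563.883, 231.292] pointing down, gripper open.
Joint ranges: [-169.43, 169.43], [-51.17, 129.36], [1.28, 143.12], [-76.62, 256.62], [0, 156.53], [-152.29, 152.29]. Speed limits (degrees/s): [136.94, 136.94, 159.86, 180, 180, 180].

### API

Orientations are given as [roll, pitch, yaw] about the fixed x, y, z axes, in that order (R = Rz(yaw) Ry(pitch) Rx(roll)).
In Python, from bench import sense, snapshot, hand_in gives the robot as it stands.
- The arm moves only by the tool drive_tool, never from a script. Its argument "deltas" is a list of rows, each a list of 7 numbers: the closure in counts, from 0 (fully open) to 255 (shut), then the shift along the tool's x, y, z in m, then the turn, a rotation vector about the tool's x, y, z in rad. A call has exactly 10 rows; each row is the pose to reach, as a shift and turn from the pose commanded when the call began, along the tool's axes at that moment; what a row does not reach only later rows make up. A row lasts 1/12 s, in which the tool goes at most 41.7 mm and 7.16 degrees, less where a joint would pass 70% of its speed; a pose out of reach is approached as far as the arm can. A call with a gripper value outside its range is refused whole. The fingers move at their own pace and stop on an object; "squeeze" is the grip in N (left out, the last holds). Time passes only in rows, so rows that repeat a pose let the fingers close, or fill a call up. It gives the time, the measured TCP pose, the force and the opening at its end, in the units of the state.
- sense(): the state, without advancing time (a new reading comes with each control period).
- snapshot(name): name is "scene" or "top" or "wrist"; returns a dict with "frame" (420x560x3 uint8, blue, green, red), "fx", "fy", "cx", "cy" (pixels), "k1" (the pictures are not rectified: a ray, as slopes to the right and down, at radius r is drawn at 1 + k1 r^2 times it, then the intrinsics apply), "rvec" (rotation vector, rad) and "tvec" (3), from world to camera coordinates, as OpenCV has them. Camera axes: x right, y down, z forward; pixel columns grow to the right and rows downward; lengths in mm; the calibration is good to about 2 mm. A picture is of the moment at which its call begins. There is no depth.
- hand_in(): hands the job in, once; it reports no verdict.
The state is a dict: "time": time; "joint_pos": joint angles; "qd": joint speeds; "joint_efforts": joint torques, N m; "tool_pos": TCP position; "tcp_rot": TCP orientation; "ft_force": force on the tool from outside, world axes, zero at the start; "wrist_torque": the same for the moment, N m; "finger_gap": finger opening in mm.
Only numpy, scipy, OpenCV 4.12 (cv2) and the standard library are available. Lean on these libraries where they do the work, as an engineer would, in place of code of your own. Each camera call takes 0.05 s, during which the arm holds its last target.

### The job

Turn the T-key of the cam lock back until the mouth of its drum faces the rail, then slide the wooden rail up so that its headed stud goes into the drum and the rail meets the rubber buffers. Then turn the key clockwise until the cam has drawn the stud snugly tight against the buffers, feeling for where it bites and not overtightening it, and let go, leaving the other things on the table and on the board where they are.

Things in the scene. Friction and masses are not known exactly. Their poses are not given: they have to be found in the camera images.
- bed: Plywood printing board 300x240x18 mm, fixed on the table at a different place and turn each time. Origin: centre of its underside; x runs along the rail's travel, from rail to cam lock; z up. Two aluminium T-guides (tops 32 mm over the table, outer edges at y = +-39 mm, x = -145 to +30 mm) hold the rail's runner down; it can only slide along x, with about 1.5 mm play.
- rail: Wooden rail 110 mm long (x), 40 mm wide (y), on a 60 mm wide slippery runner; top 42 mm above its origin (60 mm above the table). Origin: centre of the runner's underside; axes parallel to the board's; front face at x = +55 mm. About 0.3 kg. Starts some 30 to 50 mm short of the buffers and slides along +x to the cam; cannot be lifted out.
- rail_grip (a point): Centre of the wooden rail, 5 mm below its top, 55 mm above the table: grip it here from above across its 40 mm width (y), staying above the guides (32 mm over the table).
- stud_head (a point): Centre of the head of the steel stud: upright barrel 10 mm in diameter, 20 mm tall, on a 6 mm neck along x, 100 mm ahead of the rail's origin along its x, 36 mm above the table. When the rail just meets the buffers this lies 18 to 23 mm from the cam axis.
- buffer_bracket: Small aluminium bracket (48 mm high) between rail and cam, with two sprung rubber buffers (13 mm discs, 13.5 mm either side of the stud). Origin: usual middle of the buffers' front faces, at board height. The real faces stand up to 2.2 mm nearer or farther along x, differently each time; no pose shows it, it must be felt. They press on the rail's front with 9 N per mm pressed in.
- cam_axis (a point): Point on the cam's upright axis, 36 mm above the table, at the stud's height; 100 mm from the board's origin along the board's x.
- cam: Steel cam drum 73 mm in diameter that turns about its upright axis. Origin on the axis, 18 mm over the table. Its -x axis points to its mouth. Turned angle 0 (hard stop): axes parallel to the board's, mouth facing the rail. It tightens clockwise seen from above, to 1.75 rad at most. Starts 0.5 to 0.9 rad clockwise, where the stud cannot enter. Stays where it is left.
- cam_mouth (a point): Middle of the drum's mouth, a 21 mm gap in its wall, 30 mm from the axis, 36 mm over the table. Beside it the wall has a slot for the stud's neck; its inner side spirals inwards 6 mm per rad and draws the head to the axis. It bites somewhere from 0.5 to 1.35 rad, depending on the buffers; from there the torque rises.
- key_grip (a point): Middle of the T-key, an upright bar on the cam's axis, 82 mm above the table: 48 mm long (cam's x; tapered end over the mouth), 12 mm thick (cam's y), 66 to 94 mm over the table. Turning takes 0.03 N m loose, 0.05 more per 0.1 rad past the bite. Snug: the rail presses on the buffers with 7 to 18 N (best 12 N, 0.3 rad past the bite); over 25 N harms it.
- pin_tin: Bystander: round tin 64 mm wide, 27 mm high, on the board beside the cam. Origin under its centre.
- eraser: Bystander: eraser 19x43x13 mm on the board beside the rail.
- ink_ochre: Bystander: ink jar 48 mm wide, 50 mm high, the nearest of three at the left of the table.
- glue_stick: Bystander: glue stick 26 mm wide, 87 mm high, standing at the back left.
- tape_wide: Bystander: roll of masking tape 100 mm wide, 24 mm high, lying at the right.
- marker_black: Bystander: marker 138 mm long lying at the back right.
- brush_flat: Bystander: brush 155 mm long lying at the back right.
There are look-alikes about, which are no part of the job. There is more than one size of the rail; the job needs the smallest.

How it is judged (in metres and radians):
On the way, in this order (a step that is already met when the one before it is completed fails the run):
1. the cam is turned back so that its mouth faces the rail, while the stud is still outside (angle between the x axis of cam and the x axis of bed, either way round below 0.17 rad and horizontal distance between stud_head and cam_axis above 0.035 m), for 0.1 s.
2. the rail is slid up and the stud's head is inside the drum (horizontal distance between stud_head and cam_axis below 0.0255 m), for 0.2 s.
At the end, for the whole second after the job is handed in: The cam, turned more than 0.5 rad past its open position and at rest, holds the stud's head inside the drum (within 23.5 mm of the cam axis) so that the rail, at rest, presses on the buffers with 7 to 18 N (contact force between rail and buffer_bracket between 7 and 18 N and horizontal distance between stud_head and cam_axis below 0.0235 m and angle between the x axis of cam and the x axis of bed, either way round above 0.5 rad and angular speed of cam below 0.1 rad/s and linear speed of rail below 0.01 m/s); the robot touches nothing.
It fails at once if the rail is pressed on the buffers with more than 25 N (contact force between rail and buffer_bracket above 25 N).
It fails at once if a bystander is moved by more than 30 mm (distance of any of pin_tin, eraser, ink_ochre, glue_stick, tape_wide, marker_black, brush_flat from where it was at the start of the episode above 0.03 m).
It also fails if it takes over 72 s, if anything falls off the work surface, if the arm or the gripper's body presses on something with over 40 N, if the wrist force passes 120 N, or if a joint passes its speed limit or range.

## Working session

There is one attempt and no reset: what is moved stays moved. The work goes in short steps, Python scripts to look and compute and a tool call to move; the robot and the scene stay as the last step left them, time stands still between calls to the robot, and variables do not carry over. Pictures are saved under pics/ and viewed, and the job is handed in when it is done.

Besides the shell and the picture viewer there is one more tool, called as name(argument=value, ...) on one line, values as JSON. drive_tool: Moves the arm, as the interface text tells. Its arguments: {"type":"object","properties":{"deltas":{"type":"array","items":{"type":"array","items":{"type":"number"}}},"squeeze":{"type":"number"}},"required":["deltas"]}

```bash
ls; mkdir -p pics; python3 - <<'E'
from bench import sense, snapshot
import cv2,pickle
s=sense();print(s)
for n in ("scene","top","wrist"):
    d=snapshot(n);cv2.imwrite(f"pics/{n}0.png",d["frame"]);pickle.dump(d,open(f"pics/{n}0.pkl","wb"))
    print(n,{k:v for k,v in d.items() if k!="frame"})
E
```

```text
pics
{'time': 0.0, 'joint_pos': array([ 6.51218983e+01,  7.51743732e+00,  8.53304275e+01, -6.30885429e-04,
        8.72603365e+01, -4.89489724e+00]), 'qd': array([ 0.03939146, -0.07048043,  0.07911201, -0.12612924,  0.00129875,
       -0.00949432]), 'joint_efforts': array([ 2.16677108e-03, -5.69406724e+01, -5.00535786e+01,  2.65028057e-04,
        1.52475655e-02,  1.08675752e-05]), 'tool_pos': array([204.81370803, 563.37084424, 230.20913647]), 'tcp_rot': array([ -94.56124086,   89.8917969 , -114.54441456]), 'ft_force': array([ 0.3507487 , -0.14513214,  0.55314731]), 'wrist_torque': array([ 0.05095121, -0.03247568, -0.02659093]), 'finger_gap': 85.0031837020413}
scene {'fx': 451.72970796728276, 'fy': 451.72970796728276, 'cx': 284.7598080750216, 'cy': 204.37781609864936, 'k1': -0.12116481864216047, 'rvec': array([ 0.65791471, -2.69252788,  1.08500572]), 'tvec': array([ 367.22298908,  205.23223418, 1416.65094421])}
top {'fx': 466.5509189961458, 'fy': 466.5509189961458, 'cx': 272.29695994711636, 'cy': 213.03877655907846, 'k1': -0.019095313322620173, 'rvec': array([ 2.09214991, -2.14488007,  0.20259035]), 'tvec': array([ -11.88425508,  448.25383581, 1443.88116209])}
wrist {'fx': 293.5833557415719, 'fy': 293.5833557415719, 'cx': 274.3864282712402, 'cy': 209.44815034117138, 'k1': -0.043016436493696415, 'rvec': array([-2.3642636 , -1.65844507, -0.24383954]), 'tvec': array([-598.17946239,  -37.95974868,  380.97523707])}
```

View pics/top0.png

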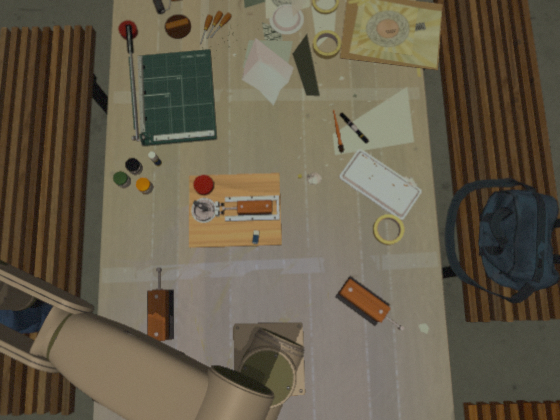

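View pics/scene0.png

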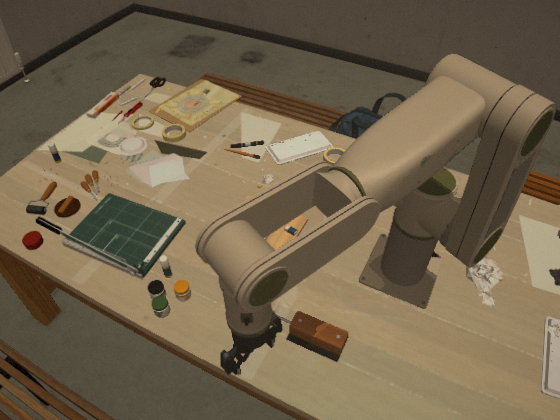

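View pics/wrist0.png

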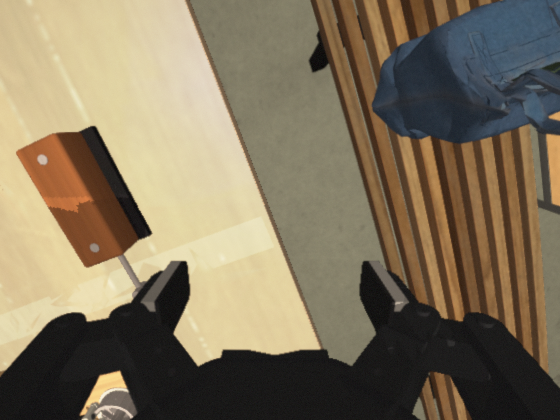

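The top view shows the board's four corners at about (190,175) to (281,247). The rail candidates are (254,207) on the board in the guides, and larger loose ones at (160,315) and (363,300). I choose the one on the board and check it in a crop.

```bash
python3 - <<'E'
import cv2,pickle
d=pickle.load(open("pics/top0.pkl","rb"))
c=d["frame"][165:257,180:292];cv2.imwrite("pics/crop0.png",cv2.resize(c,None,fx=7,fy=6.5,interpolation=cv2.INTER_CUBIC) if 0 else cv2.resize(c,None,fx=6,fy=6,interpolation=cv2.INTER_CUBIC))
E
cat > h.py <<'E'
import numpy as np,cv2,pickle
def proj(d,P):
    P=np.asarray(P,float).reshape(-1,3);R=cv2.Rodrigues(d["rvec"])[0];c=P@R.T+d["tvec"]
    s=c[:,:2]/c[:,2:];r2=(s**2).sum(1,keepdims=True);s=s*(1+d["k1"]*r2)
    return s*[d["fx"],d["fy"]]+[d["cx"],d["cy"]]
def ray(d,uv):
    R=cv2.Rodrigues(d["rvec"])[0]
    K=np.array([[d["fx"],0,d["cx"]],[0,d["fy"],d["cy"]],[0,0,1]])
    s=cv2.undistortPoints(np.array(uv,float).reshape(-1,1,2),K,np.array([d["k1"],0,0,0.])).reshape(-1,2)
    v=np.c_[s,np.ones(len(s))]@R;o=-R.T@np.asarray(d["tvec"]);return o,v
def atz(d,uv,z):
    o,v=ray(d,uv);z=np.broadcast_to(np.asarray(z,float),len(v));return o+v*((z-o[2])/v[:,2])[:,None]
E
```

```text
(no output)
```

View pics/crop0.png

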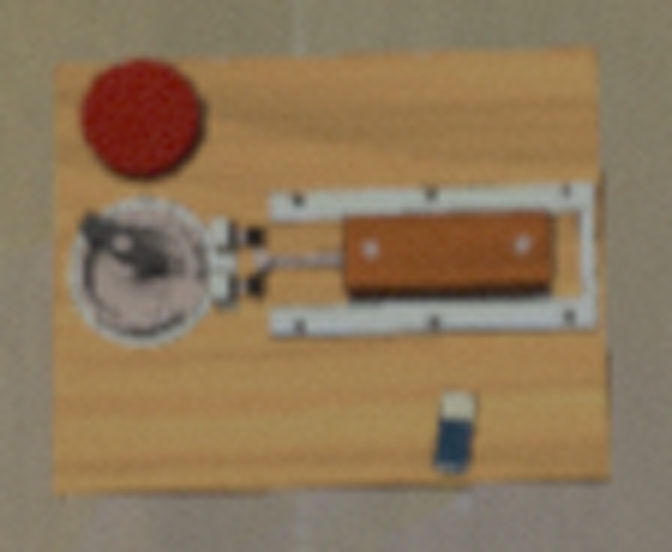

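The crop shows the right rail in its guides, with the stud to the left, the buffers at crop x≈255 and the cam at (145,270). Next I fit the board pose.

```bash
cat >> h.py <<'E'
from scipy.optimize import least_squares
def fitboard(d,uv):
    # uv corners in order board (+150,+?)...
    L=np.array([[150,-120],[-150,-120],[-150,120],[150,120]],float)
    return L
E
python3 - <<'E'
from h import *
d=pickle.load(open("pics/top0.pkl","rb"))
uv=np.array([(54,64),(598,49),(608,480),(56,492)])/6+[180,165]-0.4
W=atz(d,uv,18);print(W.round(1))
# board x ~ +y world, y ~ -x world: image top = far = +x = board -y
L=np.array([[150,-120],[-150,-120],[-150,120],[150,120]],float)
f=lambda p:(np.c_[np.cos(p[2])*L[:,0]-np.sin(p[2])*L[:,1]+p[0],np.sin(p[2])*L[:,0]+np.cos(p[2])*L[:,1]+p[1]]-W[:,:2]).ravel()
r=least_squares(f,[500,100,1.57]);print(r.x,np.degrees(r.x[2]),r.fun.round(1))
a=r.x[2];x=np.array([np.cos(a),np.sin(a)]);print("cam",r.x[:2]+100*x)
p=np.array([(343,213),(553,213)])/6+[180,165]-0.4
print("rail",atz(d,p,60))
from bench import sense
from scipy.spatial.transform import Rotation as R
s=sense();print(R.from_euler('xyz',s["tcp_rot"],degrees=True).as_matrix().round(3))
E
```

```text
[[586.8 250.1  18. ]
 [587.6 -49.3  18. ]
 [349.2 -48.2  18. ]
 [350.1 246.6  18. ]]
[468.40851518  99.80728628   1.57254277] 90.10006369293288 [ 1.3 -0.1  1.1 -0.7 -0.5 -2.2 -1.9  3. ]
cam [468.23387118 199.80713378]
rail [[489.22182019  88.55421849  60.        ]
 [486.38396432 -22.3798511   60.        ]]
[[-0.001  0.342  0.94 ]
 [-0.001  0.94  -0.342]
 [-1.    -0.002 -0.   ]]
```

```bash
python3 - <<'E'
from h import *
from scipy.spatial.transform import Rotation as R
from bench import sense
d=pickle.load(open("pics/wrist0.pkl","rb"));s=sense()
Rc=cv2.Rodrigues(d["rvec"])[0];C=-Rc.T@d["tvec"]
T=R.from_euler('xyz',s["tcp_rot"],degrees=True).as_matrix()
print("cam offset in tool",T.T@(C-s["tool_pos"]),"axes in tool\n",(T.T@Rc.T).round(3))
# delta to look pose: TCP (430,140,300)
for tgt in [(400,140,300)]:
  print(T.T@(np.array(tgt)-s["tool_pos"])/1000)
E
```

```text
cam offset in tool [-143.45128602   -0.67778081  -75.29464068] axes in tool
 [[ 0.001 -0.292  0.957]
 [ 1.     0.001 -0.001]
 [-0.001  0.957  0.292]]
[-0.06909899 -0.33140304  0.32810605]
```

drive_tool(deltas=[[0,0,-0.024,0.026,0.07,0,0],[0,-0.001,-0.048,0.052,0.14,0,0],[0,-0.002,-0.072,0.078,0.21,0,0],[0,-0.003,-0.096,0.104,0.28,0,0],[0,-0.004,-0.12,0.13,0.35,0,0],[0,-0.005,-0.144,0.156,0.42,0,0],[0,-0.006,-0.168,0.182,0.49,0,0],[0,-0.007,-0.192,0.208,0.56,0,0],[0,-0.008,-0.216,0.234,0.63,0,0],[0,-0.009,-0.24,0.26,0.7,0,0]])

```text
time: 0.98
tool_pos: [367.6, 247.9, 240.2]
tcp_rot: [89.5, 90.0, 29.3]
ft_force: [1.0, 0.2, 0.1]
finger_gap: 85.4
```

```bash
cat >> h.py <<'E'
from scipy.spatial.transform import Rotation as Ro
def tool(s): return s["tool_pos"],Ro.from_euler('xyz',s["tcp_rot"],degrees=True).as_matrix()
def go(s,tgt,ang):
    """delta (m) in tool axes and rotation vector to reach pointing-down with tool y at world angle ang(deg)"""
    p,T=tool(s);a=np.radians(ang)
    y=np.array([np.cos(a),np.sin(a),0]);x=np.array([0,0,-1.]);G=np.c_[x,y,np.cross(x,y)]
    return T.T@(np.array(tgt)-p)/1000,Ro.from_matrix(T.T@G).as_rotvec()
E
python3 - <<'E'
from h import *;from bench import sense
s=sense();print(s["time"],s["tool_pos"],s["tcp_rot"],go(s,(468,50,240),0))
E
```

```text
0.9833 [367.60951248 247.85874736 240.215802  ] [89.53386415 89.99802195 29.26113195] (array([ 2.15486773e-04, -1.09339615e-02,  2.21600502e-01]), array([ 5.18838701e-01, -8.68120772e-06, -3.38172022e-05]))
```

drive_tool(deltas=[[0,0,-0.001,0.028,0.07,0,0],[0,0,-0.002,0.056,0.14,0,0],[0,0,-0.004,0.084,0.21,0,0],[0,0,-0.005,0.112,0.28,0,0],[0,0,-0.007,0.14,0.35,0,0],[0,0,-0.008,0.168,0.42,0,0],[0,0,-0.01,0.196,0.49,0,0],[0,0,-0.011,0.222,0.52,0,0],[0,0,-0.011,0.222,0.52,0,0],[0,0,-0.011,0.222,0.52,0,0]])

```text
time: 1.82
tool_pos: [468.6, 50.5, 239.9]
tcp_rot: [-93.7, 89.9, 176.3]
ft_force: [0.2, 0.2, -0.7]
finger_gap: 85.7
```

```bash
python3 - <<'E'
from bench import sense, snapshot
import cv2,pickle
d=snapshot("wrist");pickle.dump(d,open("pics/w1.pkl","wb"))
cv2.imwrite("pics/w1.png",d["frame"])
E
```

```text
(no output)
```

View pics/w1.png

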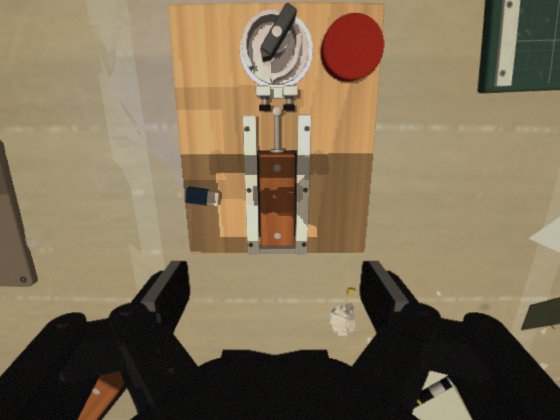

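The board fills the centre of this view: the cam is at (277,47), the key tilts to the upper right, and the rail is at (277,200). I enlarge it.

```bash
python3 - <<'E'
import cv2,pickle
f=pickle.load(open("pics/w1.pkl","rb"))["frame"]
cv2.imwrite("pics/w1a.png",cv2.resize(f[0:110,225:395],None,fx=4.7,fy=4.7,interpolation=cv2.INTER_CUBIC))
cv2.imwrite("pics/w1b.png",cv2.resize(f[100:260,160:390],None,fx=3.4,fy=3.4,interpolation=cv2.INTER_CUBIC))
E
```

```text
(no output)
```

View pics/w1a.png

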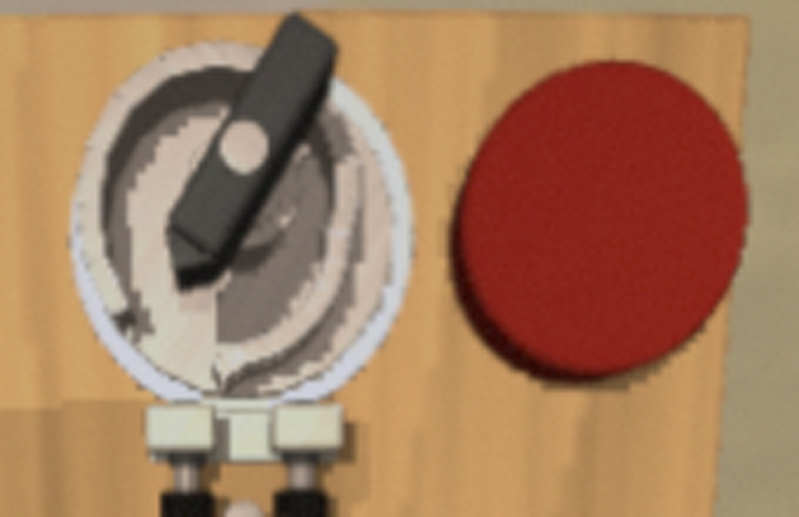

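View pics/w1b.png

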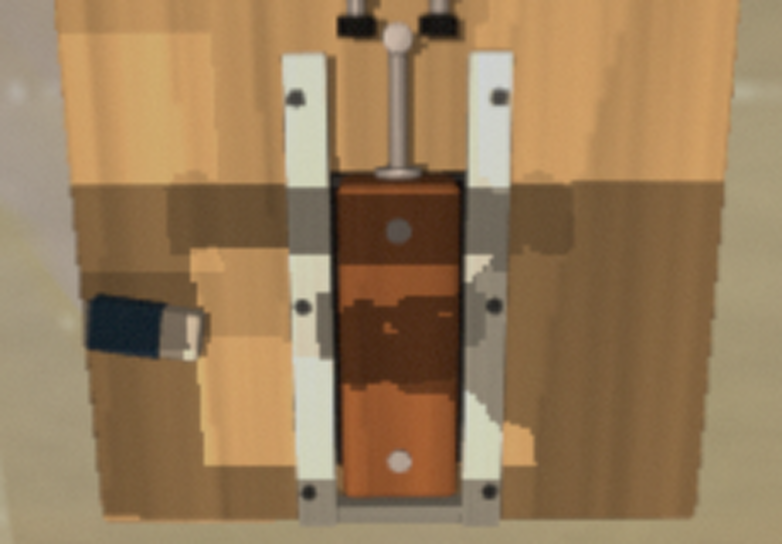

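```bash
python3 - <<'E'
from h import *
d=pickle.load(open("pics/w1.pkl","rb"))
A=lambda l:(np.array(l)+.5)/4.7+[225,0]-.5
B=lambda l:(np.array(l)+.5)/3.4+[160,100]-.5
K=atz(d,A([(245,147),(282,12),(335,45),(170,228),(222,260),(335,45)]),94);print("key",K.round(1))
v=K[1]-K[3];w=K[2]-K[4];print("key ang",np.degrees(np.arctan2(v[1],v[0])),np.degrees(np.arctan2(w[1],w[0])))
G=atz(d,B([(283,55),(299,520),(513,52),(500,520)]),32);print("guides",G.round(1))
for i in (0,2):
  v=G[i]-G[i+1];print(np.degrees(np.arctan2(v[1],v[0])))
print("guide mid",((G[0]+G[2])/2).round(1),((G[1]+G[3])/2).round(1))
S=atz(d,B([(398,231),(399,462),(397,38),(345,495),(455,497)]),[60,60,46,60,60]);print("rail screws, stud, rear corners",S.round(1))
C=np.vstack([atz(d,A([(748,15)]),18),atz(d,B([(103,518),(693,518)]),18)]);print("corners",C.round(1))
v=C[0]-C[2];print(np.degrees(np.arctan2(v[1],v[0])), np.linalg.norm(v),np.linalg.norm(C[1]-C[2]))
# drum outer rim approx z? 
E
```

```text
key [[469.3 200.7  94. ]
 [476.  223.4  94. ]
 [485.8 217.9  94. ]
 [455.1 186.7  94. ]
 [464.9 181.1  94. ]
 [485.8 217.9  94. ]]
key ang 60.225454805189 60.388504684663054
guides [[431.1 129.3  32. ]
 [432.1 -42.1  32. ]
 [508.6 130.3  32. ]
 [509.7 -42.   32. ]]
90.35052821185435
90.38611696566329
guide mid [469.8 129.8  32. ] [470.9 -42.1  32. ]
rail screws, stud, rear corners [[469.8  74.1  60. ]
 [470.4  -6.6  60. ]
 [469.4 134.3  46. ]
 [451.4 -19.1  60. ]
 [490.2 -19.9  60. ]]
corners [[587.  250.   18. ]
 [351.7 -48.2  18. ]
 [589.2 -47.9  18. ]]
90.41424934478538 297.92393357940284 237.5058979914414
```

```bash
python3 - <<'E'
from h import *;from bench import sense
s=sense();print(s["tool_pos"],go(s,(469.3,200.7,130),-29.7))
E
```

```text
[468.28383903  51.42525303 239.94576086] (array([ 0.11000282,  0.00130742, -0.14923043]), array([ 5.19616357e-01, -1.35472846e-04,  1.02684435e-03]))
```

drive_tool(deltas=[[0,0.012,0,-0.018,0.065,0,0],[0,0.025,0,-0.037,0.13,0,0],[0,0.04,0,-0.056,0.195,0,0],[0,0.054,0,-0.075,0.26,0,0],[0,0.069,0,-0.094,0.325,0,0],[0,0.084,0.001,-0.114,0.39,0,0],[0,0.098,0.001,-0.133,0.455,0,0],[0,0.11,0.001,-0.149,0.52,0,0],[0,0.11,0.001,-0.149,0.52,0,0],[0,0.11,0.001,-0.149,0.52,0,0]])

```text
time: 2.7
tool_pos: [467.7, 201.8, 129.5]
tcp_rot: [-44.0, 89.9, -163.4]
ft_force: [-0.5, -0.4, 0.5]
finger_gap: 85.7
```

```bash
python3 - <<'E'
from h import *;from bench import sense,snapshot
s=sense();print(s["time"],s["tool_pos"],s["tcp_rot"],go(s,(469.3,200.7,67),-29.7), s["wrist_torque"])
d=snapshot("wrist");pickle.dump(d,open("pics/w2.pkl","wb"));cv2.imwrite("pics/w2.png",d["frame"])
print(proj(d,[(469.3,200.7,94)]))
E
```

```text
2.7 [467.66656024 201.76815094 129.45302759] [ -44.02892954   89.87059945 -163.43491219] (array([6.24500201e-02, 2.04547710e-03, 2.71132314e-05]), array([0.00513157, 0.00162784, 0.00156551])) [-0.01601402 -0.04686056  0.01583298]
[[278.57426617 236.9149505 ]]
```

View pics/w2.png

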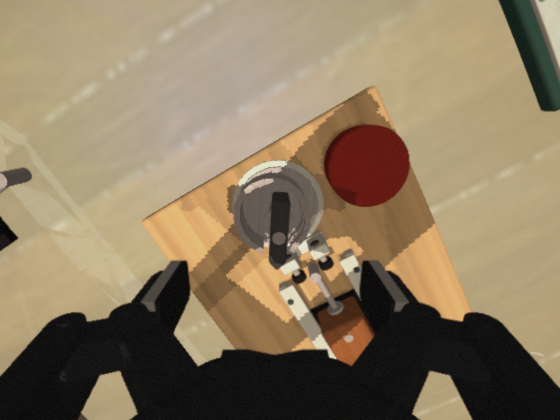

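The key stands almost upright in the picture from (281,193) to (278,262), and its dot is near the predicted (279,237). I check this in a crop.

```bash
python3 - <<'E'
import cv2,pickle
f=pickle.load(open("pics/w2.pkl","rb"))["frame"]
cv2.imwrite("pics/w2a.png",cv2.resize(f[150:280,220:340],None,fx=4.6,fy=4.6,interpolation=cv2.INTER_CUBIC))
E
```

```text
(no output)
```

View pics/w2a.png

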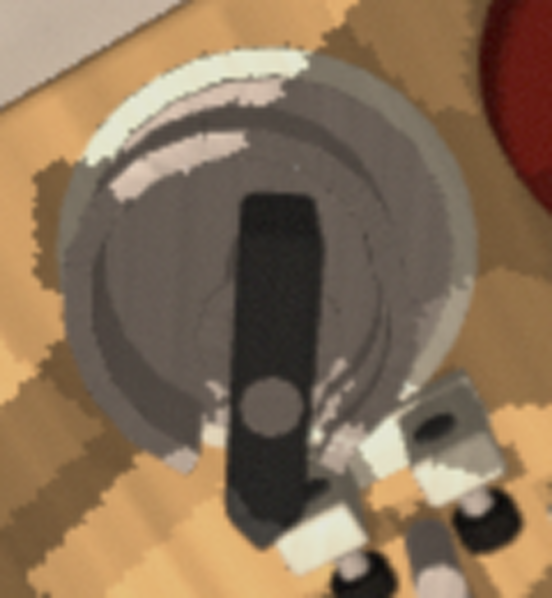

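```bash
python3 - <<'E'
from h import *
d=pickle.load(open("pics/w2.pkl","rb"))
A=lambda l:(np.array(l)+.5)/4.6+[220,150]-.5
K=atz(d,A([(271,408),(241,236),(228,490),(322,240),(303,497)]),94);print(K.round(1))
for i in (1,3):
  v=K[i]-K[i+1];print(np.degrees(np.arctan2(v[1],v[0])))
E
```

```text
[[468.8 199.9  94. ]
 [477.6 224.2  94. ]
 [457.  191.6  94. ]
 [487.  218.2  94. ]
 [466.  185.3  94. ]]
57.68872173355101
57.4649278305167
```

drive_tool(deltas=[[0,0.01,0.001,0,0,0,0],[0,0.02,0.002,0,0,0,0],[0,0.03,0.002,0,0,0,0],[0,0.04,0.002,0,0,0,0],[0,0.05,0.002,0,0,0,0],[0,0.06,0.002,0,0,0,0],[0,0.065,0.002,0,0,0,0],[100,0.065,0.002,0,0,0,0],[130,0.065,0.002,0,0,0,0],[150,0.065,0.002,0,0,0,0]], squeeze=35)

```text
time: 3.58
tool_pos: [471.3, 199.7, 65.7]
tcp_rot: [135.8, 90.0, 16.1]
ft_force: [0.2, 0.3, -0.1]
finger_gap: 51.7
```

```bash
python3 - <<'E'
from h import *;from bench import sense,snapshot
s=sense();print(s["time"],s["tool_pos"],s["tcp_rot"],go(s,(469.0,200.3,64),-30.5), s["ft_force"],s["wrist_torque"],s["finger_gap"])
E
```

```text
3.5833 [471.34496486 199.69247772  65.7387209 ] [135.77555328  89.96057199  16.10033973] (array([ 0.00173729, -0.00233902,  0.00063397]), array([ 0.01439524, -0.00049658, -0.00047641])) [ 0.23090064  0.27499326 -0.14123242] [0.07219151 0.0021783  0.03856023] 51.7398306869352
```

drive_tool(deltas=[[170,0,-0.001,0,0,0,0],[190,0,-0.001,0,0,0,0],[205,0,-0.001,0,0,0,0],[215,0,-0.001,0,0,0,0],[225,0,-0.001,0,0,0,0],[240,0,-0.001,0,0,0,0],[255,0,-0.001,0,0,0,0],[255,0,-0.001,0,0,0,0],[255,0,-0.001,0,0,0,0],[255,0,-0.001,0,0,0,0]])

```text
time: 4.42
tool_pos: [470.1, 200.5, 66.6]
tcp_rot: [-154.4, 90.0, 85.9]
ft_force: [-7.3, -0.1, 10.8]
finger_gap: 11.4
```

```bash
python3 - <<'E'
from h import *;from bench import sense,snapshot
s=sense();print(s["time"],s["tool_pos"],s["tcp_rot"],go(s,(469.0,200.3,64),0.4), s["ft_force"],s["wrist_torque"],s["finger_gap"])
E
```

```text
4.4167 [470.06189176 200.53546558  66.61102761] [-154.39998227   89.96371536   85.93744401] (array([ 0.00261083, -0.00080549,  0.00073162]), array([-5.24690875e-01, -6.29741986e-04,  1.17497327e-04])) [-7.30895366 -0.12396398 10.83070302] [ 0.02532278  1.11820263 -0.00325907] 11.37708835067991
```

drive_tool(deltas=[[255,0,-0.0005,0,-0.05,0,0],[255,0,-0.0005,0,-0.1,0,0],[255,0,-0.0005,0,-0.15,0,0],[255,0,-0.0005,0,-0.2,0,0],[255,0,-0.0005,0,-0.25,0,0],[255,0,-0.0005,0,-0.3,0,0],[255,0,-0.0005,0,-0.35,0,0],[255,0,-0.0005,0,-0.4,0,0],[255,0,-0.0005,0,-0.45,0,0],[255,0,-0.0005,0,-0.5,0,0]])

```text
time: 5.25
tool_pos: [470.3, 200.5, 66.6]
tcp_rot: [103.3, 89.9, 12.4]
ft_force: [-3.1, -2.1, 8.1]
finger_gap: 11.6
```

```bash
python3 - <<'E'
from h import *;from bench import sense,snapshot
s=sense();print(s["time"],s["tool_pos"],s["tcp_rot"],go(s,(469.0,200.3,64),0.4), s["ft_force"],s["wrist_torque"],s["finger_gap"])
E
```

```text
5.25 [470.31680787 200.45964793  66.62895963] [103.32666854  89.91780148  12.43725123] (array([ 0.00262706, -0.00131784,  0.00018094]), array([-0.02250457, -0.00031497, -0.00139966])) [-3.12426396 -2.1377439   8.13434355] [-0.14134898  0.60197614 -0.01268816] 11.597103376311361
```

drive_tool(deltas=[[255,0,-0.0005,0,-0.01,0,0],[255,0,-0.0005,0,-0.02,0,0],[255,0,-0.0005,0,-0.025,0,0],[255,0,-0.0005,0,-0.025,0,0],[220,0,-0.0005,0,-0.025,0,0],[180,0,-0.0005,0,-0.025,0,0],[140,0,-0.0005,0,-0.025,0,0],[120,0,-0.0005,0,-0.025,0,0],[120,-0.02,-0.0005,0,-0.025,0,0],[120,-0.045,-0.0005,0,-0.025,0,0]])

```text
time: 6.08
tool_pos: [466.7, 199.6, 107.9]
tcp_rot: [-73.2, 89.6, -162.8]
ft_force: [0.9, -0.0, -0.8]
finger_gap: 45.4
```

```bash
python3 - <<'E'
from h import *;from bench import sense,snapshot
s=sense();print(s["time"],s["tool_pos"],s["tcp_rot"], s["ft_force"],s["wrist_torque"],s["finger_gap"])
d=snapshot("wrist");pickle.dump(d,open("pics/w3.pkl","wb"));cv2.imwrite("pics/w3.png",cv2.resize(d["frame"][130:330,200:370],None,fx=3.5,fy=3.0) if 0 else cv2.resize(d["frame"][130:330,180:380],None,fx=3,fy=3,interpolation=cv2.INTER_CUBIC))
print(go(s,(470.0,33.5,100),0.4))
E
```

```text
6.0833 [466.65679163 199.5679449  107.89625759] [ -73.17454875   89.64536272 -162.77562187] [ 0.89356874 -0.01967546 -0.82203119] [-0.01517702  0.01207342  0.00429532] 45.42134145340792
(array([0.00818071, 0.0022345 , 0.16607279]), array([-1.87294986e-05,  1.79156426e-03,  5.92463499e-03]))
```

View pics/w3.png

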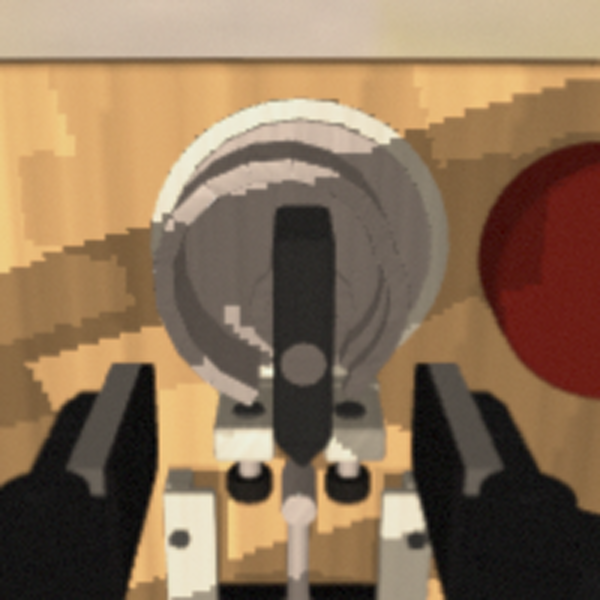

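The key now points its tapered end straight at the stud, with the key dot at crop (303,365) and the stud at (298,510), so the mouth faces the rail. Next I go over the rail.

drive_tool(deltas=[[80,0,0,0.02,0,0,0],[60,0,0.001,0.042,0,0,0],[40,0,0.001,0.064,0,0,0],[40,0,0.001,0.086,0,0,0],[40,0,0.002,0.108,0,0,0],[40,0,0.002,0.13,0,0,0],[40,0.004,0.002,0.152,0,0,0],[40,0.008,0.002,0.166,0,0,0],[40,0.01,0.002,0.166,0,0,0],[40,0.01,0.002,0.166,0,0,0]])

```text
time: 6.97
tool_pos: [471.8, 34.0, 99.6]
tcp_rot: [-105.2, 89.9, 165.1]
ft_force: [0.6, -0.4, -0.6]
finger_gap: 71.8
```

```bash
python3 - <<'E'
from h import *;from bench import sense,snapshot
s=sense();print(s["time"],s["tool_pos"],s["tcp_rot"], s["ft_force"],s["wrist_torque"],s["finger_gap"])
d=snapshot("wrist");pickle.dump(d,open("pics/w4.pkl","wb"));cv2.imwrite("pics/w4.png",d["frame"])
print(go(s,(470.3,33.5,34),0.4)); s=sense();print(go(s,(470.3,33.5,34),0.4))
E
```

```text
6.9667 [471.8118754   33.99350471  99.57532003] [-105.16612879   89.93165135  165.12965059] [ 0.63865956 -0.36602494 -0.63685992] [-0.03067967  0.00634914 -0.02507661] 71.80089253737991
(array([ 0.06557687, -0.0014389 ,  0.00050616]), array([-0.00181899, -0.00031313,  0.00115108]))
(array([ 0.06590853, -0.00163824,  0.00111385]), array([-0.00084613, -0.00045711,  0.00077414]))
```

View pics/w4.png

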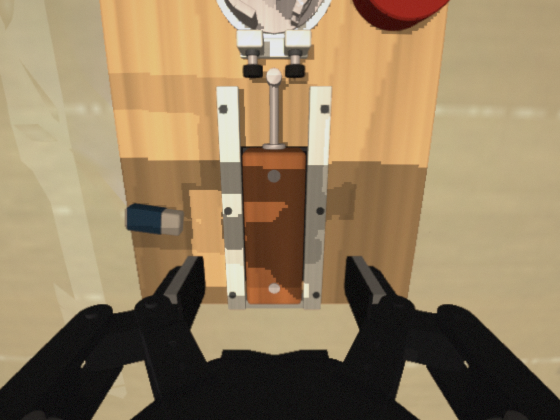

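drive_tool(deltas=[[40,0.012,0,0,0,0,0],[40,0.024,-0.001,0,0,0,0],[40,0.036,-0.001,0,0,0,0],[40,0.048,-0.001,0,0,0,0],[40,0.058,-0.001,0,0,0,0],[60,0.066,-0.001,0,0,0,0],[80,0.066,-0.001,0,0,0,0],[100,0.066,-0.001,0,0,0,0],[115,0.066,-0.001,0,0,0,0],[125,0.066,-0.001,0,0,0,0]], squeeze=30)

```text
time: 7.85
tool_pos: [472.1, 34.4, 35.1]
tcp_rot: [88.0, 89.9, -1.5]
ft_force: [0.0, -0.2, 0.9]
finger_gap: 43.7
```

drive_tool(deltas=[[135,0,0,0,0,0,0],[145,0,0,0,0,0,0],[160,0,0,0,0,0,0],[180,0,0,0,0,0,0],[200,0,0,0,0,0,0],[200,0,0,0,0,0,0],[200,0,0,0,0,0,0],[200,0,0,0,0,0,0],[200,0,0,0,0,0,0],[200,0,0,0,0,0,0]])

```text
time: 8.68
tool_pos: [472.0, 34.3, 35.2]
tcp_rot: [87.4, 89.9, -2.2]
ft_force: [-2.2, -0.1, 6.3]
finger_gap: 39.3
```

```bash
python3 - <<'E'
from h import *;from bench import sense,snapshot
s=sense();print(s["time"],s["tool_pos"],s["tcp_rot"], s["ft_force"],s["wrist_torque"],s["finger_gap"])
print(go(s,(469.9,60,34),0.4))
E
```

```text
8.6833 [471.96002648  34.29061432  35.17220162] [87.39999842 89.92509476 -2.20408383] [-2.18595252 -0.06750178  6.30861604] [-0.02320747  0.39423285  0.02719895] 39.34295986659924
(array([ 0.00116822, -0.00188385, -0.02572308]), array([-7.12486844e-05,  5.93515464e-05, -1.30599507e-03]))
```

drive_tool(deltas=[[200,0,0,-0.003,0,0,0],[200,0,0,-0.008,0,0,0],[200,0,0,-0.013,0,0,0],[200,0,0,-0.018,0,0,0],[200,0,0,-0.023,0,0,0],[200,0,0,-0.028,0,0,0],[200,0,0,-0.033,0,0,0],[200,0,0,-0.037,0,0,0],[200,0,0,-0.04,0,0,0],[200,0,0,-0.04,0,0,0]])

```text
time: 9.52
tool_pos: [472.0, 74.7, 35.2]
tcp_rot: [83.9, 89.9, -5.7]
ft_force: [-0.1, -0.3, 5.2]
finger_gap: 39.3
```

```bash
cat > st.py <<'E'
from h import *;from bench import sense,snapshot
s=sense();p,T=tool(s)
print(round(s["time"],2),s["tool_pos"].round(2),"yang",np.degrees(np.arctan2(T[1,1],T[0,1])).round(2),"F",s["ft_force"].round(2),"M",s["wrist_torque"].round(3),"gap",round(s["finger_gap"],1))
E
python3 st.py
```

```text
9.52 [471.97  74.7   35.17] yang 0.42 F [-0.09 -0.29  5.19] M [-0.147  0.18   0.012] gap 39.3
```

drive_tool(deltas=[[200,0,0,-0.0005,0,0,0],[200,0,0,-0.001,0,0,0],[200,0,0,-0.0015,0,0,0],[200,0,0,-0.002,0,0,0],[200,0,0,-0.0025,0,0,0],[200,0,0,-0.003,0,0,0],[200,0,0,-0.003,0,0,0],[200,0,0,-0.003,0,0,0],[200,0,0,-0.003,0,0,0],[200,0,0,-0.003,0,0,0]])

```text
time: 10.35
tool_pos: [472.0, 77.0, 35.2]
tcp_rot: [68.6, 89.9, -21.0]
ft_force: [1.3, -4.1, 5.6]
finger_gap: 39.6
```

```bash
python3 st.py
```

```text
10.35 [471.97  77.03  35.16] yang 0.4 F [ 1.26 -4.09  5.62] M [-0.541  0.178  0.104] gap 39.6
```

drive_tool(deltas=[[200,0,0,-0.0003,0,0,0],[200,0,0,-0.0006,0,0,0],[200,0,0,-0.001,0,0,0],[200,0,0,-0.001,0,0,0],[200,0,0,-0.001,0,0,0],[200,0,0,-0.001,0,0,0],[200,0,0,-0.001,0,0,0],[200,0,0,-0.001,0,0,0],[200,0,0,-0.001,0,0,0],[200,0,0,-0.001,0,0,0]])

```text
time: 11.18
tool_pos: [472.0, 78.0, 35.2]
tcp_rot: [67.0, 89.9, -22.6]
ft_force: [0.0, -4.4, 6.0]
finger_gap: 39.6
```

```bash
python3 st.py
```

```text
11.18 [471.97  78.01  35.18] yang 0.4 F [ 0.03 -4.4   6.01] M [-0.572  0.172  0.075] gap 39.6
```

```bash
python3 - <<'E'
from h import *;from bench import sense,snapshot
d=snapshot("wrist");pickle.dump(d,open("pics/w5.pkl","wb"));cv2.imwrite("pics/w5.png",cv2.resize(d["frame"][30:250,180:380],None,fx=2.7,fy=2.7,interpolation=cv2.INTER_CUBIC))
E
```

```text
(no output)
```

View pics/w5.png

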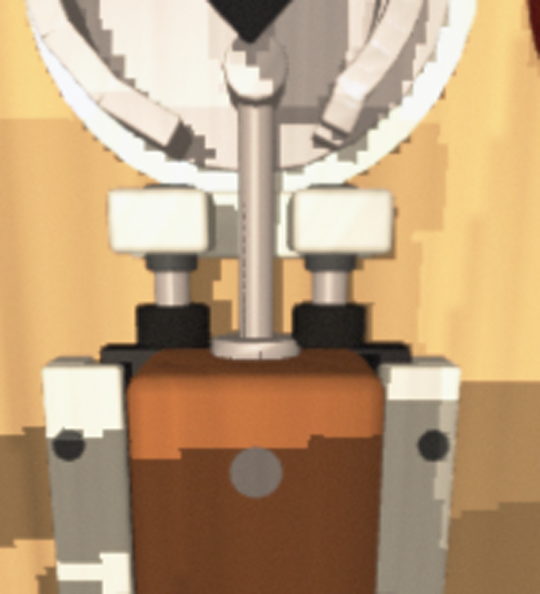

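The stud's head is inside the drum past the mouth, at crop (256,70), and the rail's front is at or touching the buffers. I measure the distance.

```bash
python3 - <<'E'
from h import *
d=pickle.load(open("pics/w5.pkl","rb"))
A=lambda l:(np.array(l)+.5)/2.7+[180,30]-.5
print(atz(d,A([(255,70)]),46),atz(d,A([(256,472)]),60), "buffer",atz(d,A([(172,340),(330,340)]),46))
d=pickle.load(open("pics/w4.pkl","rb"))
print(atz(d,[(274,76)],46),atz(d,[(274,175.5)],60))
E
```

```text
[[469.93907708 177.69168617  46.        ]] [[470.54617573 117.94397284  60.        ]] buffer [[456.47797823 136.61208384  46.        ]
 [482.71166422 136.81417857  46.        ]]
[[469.76845107 134.48870073  46.        ]] [[470.15194779  74.42222561  60.        ]]
```

drive_tool(deltas=[[120,0,0,0,0,0,0],[90,0,0,0,0,0,0],[70,0,0,0,0,0,0],[70,0,0,0,0,0,0],[70,-0.015,0,0,0,0,0],[70,-0.035,0,0,0,0,0],[70,-0.055,0,0,0,0,0],[70,-0.075,0,0,0,0,0],[70,-0.085,0,0,0,0,0],[70,-0.09,0,0,0,0,0]])

```text
time: 12.07
tool_pos: [472.1, 78.5, 126.1]
tcp_rot: [95.1, 89.8, 5.5]
ft_force: [-0.2, -0.7, 0.0]
finger_gap: 62.1
```

```bash
python3 st.py; python3 - <<'E'
from h import *;from bench import sense
s=sense();print(go(s,(469.6,200.4,125),0.4))
E
```

```text
12.07 [472.12  78.52 126.08] yang 0.41 F [-0.22 -0.67  0.04] M [-0.01   0.029  0.039] gap 62.1
(array([ 0.00110568, -0.00165604, -0.12189832]), array([ 0.00010016, -0.00026428, -0.00294489]))
```

drive_tool(deltas=[[70,0,0,-0.018,0,0,0],[70,0,-0.001,-0.038,0,0,0],[70,0,-0.002,-0.06,0,0,0],[70,0,-0.002,-0.082,0,0,0],[70,0,-0.002,-0.104,0,0,0],[70,0,-0.002,-0.122,0,0,0],[70,0,-0.002,-0.122,0,0,0],[70,0.015,-0.002,-0.122,0,0,0],[70,0.03,-0.002,-0.122,0,0,0],[70,0.045,-0.002,-0.122,0,0,0]])

```text
time: 12.9
tool_pos: [467.7, 199.9, 77.9]
tcp_rot: [-58.6, 89.9, -148.2]
ft_force: [0.3, 0.1, -0.8]
finger_gap: 61.9
```

```bash
python3 st.py;python3 st.py; python3 - <<'E'
from h import *;from bench import sense,snapshot
d=snapshot("wrist");pickle.dump(d,open("pics/w6.pkl","wb"));cv2.imwrite("pics/w6.png",d["frame"])
s=sense();print(go(s,(469.7,200.4,65),0.4))
E
```

```text
12.9 [467.7  199.9   77.89] yang 0.43 F [ 0.27  0.12 -0.77] M [-0.026 -0.028 -0.006] gap 61.9
12.9 [467.7  199.9   77.89] yang 0.43 F [ 0.27  0.12 -0.77] M [-0.026 -0.028 -0.006] gap 61.9
(array([ 0.00932517,  0.00427044, -0.0013083 ]), array([9.31993590e-05, 1.90320949e-03, 5.51986934e-03]))
```

View pics/w6.png

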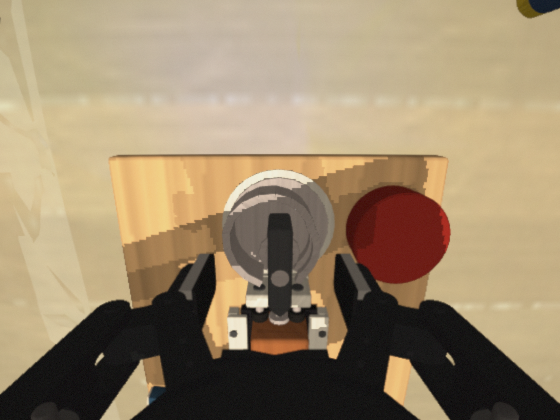

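drive_tool(deltas=[[70,0.004,0.001,0,0,0,0],[70,0.008,0.002,0,0,0,0],[70,0.012,0.002,0,0,0,0],[70,0.014,0.002,0,0,0,0],[100,0.014,0.002,0,0,0,0],[120,0.014,0.002,0,0,0,0],[140,0.014,0.002,0,0,0,0],[150,0.014,0.002,0,0,0,0],[160,0.014,0.002,0,0,0,0],[160,0.014,0.002,0,0,0,0]], squeeze=35)

```text
time: 13.78
tool_pos: [470.3, 200.4, 65.5]
tcp_rot: [110.3, 90.0, 20.7]
ft_force: [-0.3, -0.4, -0.2]
finger_gap: 31.6
```

```bash
python3 st.py; python3 - <<'E'
from h import *;from bench import sense,snapshot
d=snapshot("wrist");pickle.dump(d,open("pics/w7.pkl","wb"));cv2.imwrite("pics/w7.png",cv2.resize(d["frame"][180:340,180:380],None,fx=3.5,fy=3.5,interpolation=cv2.INTER_CUBIC))
s=sense();print(go(s,(469.7,200.4,65),0.4))
E
```

```text
13.78 [470.31 200.39  65.53] yang 0.4 F [-0.3  -0.41 -0.15] M [ 0.036 -0.039  0.001] gap 31.6
(array([ 4.45601358e-04, -5.38279268e-04, -3.41057628e-05]), array([ 6.89524978e-05, -7.74334465e-05, -2.39092951e-04]))
```

View pics/w7.png

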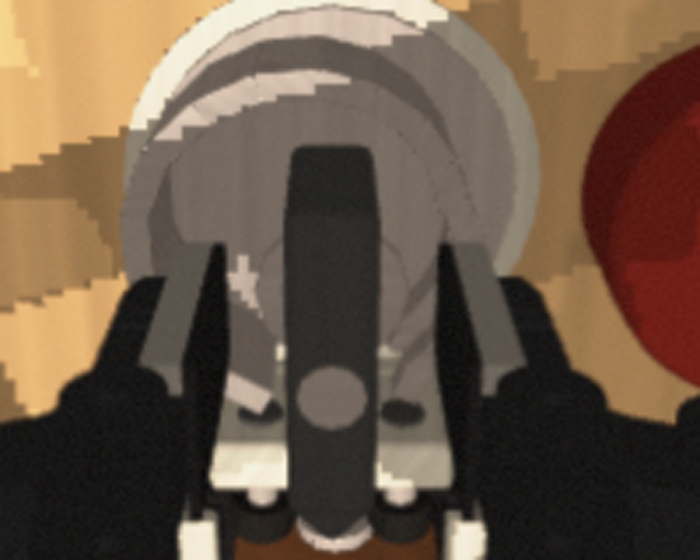

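The key sits centred between the pads (pads at crop 225 and 445, key at 332). I close on it.

drive_tool(deltas=[[190,0,-0.0005,0,0,0,0],[205,0,-0.0005,0,0,0,0],[215,0,-0.0005,0,0,0,0],[225,0,-0.0005,0,0,0,0],[240,0,-0.0005,0,0,0,0],[255,0,-0.0005,0,0,0,0],[255,0,-0.0005,0,0,0,0],[255,0,-0.0005,0,0,0,0],[255,0,-0.0005,0,0,0,0],[255,0,-0.0005,0,0,0,0]])

```text
time: 14.67
tool_pos: [470.3, 200.6, 66.6]
tcp_rot: [107.1, 89.9, 17.5]
ft_force: [-2.5, -1.7, 8.4]
finger_gap: 11.4
```

```bash
python3 st.py
```

```text
14.67 [470.33 200.58  66.57] yang 0.4 F [-2.51 -1.72  8.44] M [-0.172  0.281 -0.049] gap 11.4
```

drive_tool(deltas=[[255,0,0,0,0.04,0,0],[255,0,0,0,0.08,0,0],[255,0,0,0,0.12,0,0],[255,0,0,0,0.16,0,0],[255,0,0,0,0.2,0,0],[255,0,0,0,0.24,0,0],[255,0,0,0,0.28,0,0],[255,0,0,0,0.32,0,0],[255,0,0,0,0.36,0,0],[255,0,0,0,0.4,0,0]])

```text
time: 15.5
tool_pos: [470.2, 200.6, 66.6]
tcp_rot: [132.1, 89.9, 19.5]
ft_force: [-3.3, -1.7, 9.7]
finger_gap: 11.7
```

```bash
python3 st.py
```

```text
15.5 [470.17 200.6   66.56] yang -22.62 F [-3.3  -1.72  9.74] M [-0.188  0.509  0.041] gap 11.7
```

drive_tool(deltas=[[255,0,0,0,0.02,0,0],[255,0,0,0,0.04,0,0],[255,0,0,0,0.06,0,0],[255,0,0,0,0.08,0,0],[255,0,0,0,0.1,0,0],[255,0,0,0,0.1,0,0],[255,0,0,0,0.1,0,0],[255,0,0,0,0.1,0,0],[255,0,0,0,0.1,0,0],[255,0,0,0,0.1,0,0]])

```text
time: 16.33
tool_pos: [470.1, 200.6, 66.5]
tcp_rot: [138.6, 89.9, 20.3]
ft_force: [-4.1, -1.1, 10.0]
finger_gap: 11.5
```

```bash
python3 st.py
```

```text
16.33 [470.1  200.58  66.53] yang -28.24 F [-4.08 -1.09  9.96] M [-0.218  0.508 -0.038] gap 11.5
```

drive_tool(deltas=[[255,0,0,0,0.01,0,0],[255,0,0,0,0.02,0,0],[255,0,0,0,0.03,0,0],[255,0,0,0,0.04,0,0],[255,0,0,0,0.05,0,0],[255,0,0,0,0.06,0,0],[255,0,0,0,0.07,0,0],[255,0,0,0,0.08,0,0],[255,0,0,0,0.09,0,0],[255,0,0,0,0.1,0,0]])

```text
time: 17.17
tool_pos: [470.1, 200.6, 66.6]
tcp_rot: [146.3, 89.9, 22.3]
ft_force: [-4.1, -0.8, 9.7]
finger_gap: 11.4
```

```bash
python3 st.py
```

```text
17.17 [470.08 200.63  66.56] yang -33.99 F [-4.1  -0.76  9.74] M [-0.175  0.547  0.003] gap 11.4
```

```bash
cat > sa.py <<'E'
from h import *;from bench import sense,snapshot
F=[];M=[];J=[];a=[]
for i in range(8):
    s=sense();p,T=tool(s);F.append(s["ft_force"]);M.append(s["wrist_torque"]);J.append(s["joint_efforts"][5]);a.append(np.degrees(np.arctan2(T[1,1],T[0,1])))
    d=snapshot("wrist")
M=np.array(M)
print(round(s["time"],2),"th",np.radians(0.4-np.mean(a)).round(3),"F",np.mean(F,0).round(2),"Mz",M[:,2].mean().round(4),"sd",M[:,2].std().round(3),"J6",np.mean(J).round(4),np.std(J).round(4))
pickle.dump(d,open("pics/wl.pkl","wb"))
E
python3 sa.py
```

```text
17.52 th 0.6 F [-4.46 -0.46  9.94] Mz -0.0234 sd 0.029 J6 -0.0255 0.1054
```

drive_tool(deltas=[[255,0,0,0,0.01,0,0],[255,0,0,0,0.02,0,0],[255,0,0,0,0.03,0,0],[255,0,0,0,0.04,0,0],[255,0,0,0,0.05,0,0],[255,0,0,0,0.06,0,0],[255,0,0,0,0.07,0,0],[255,0,0,0,0.08,0,0],[255,0,0,0,0.09,0,0],[255,0,0,0,0.1,0,0]])

```text
time: 18.4
tool_pos: [470.0, 200.6, 66.5]
tcp_rot: [154.9, 89.9, 25.2]
ft_force: [-4.7, -0.5, 10.7]
finger_gap: 11.4
```

```bash
python3 sa.py
```

```text
18.75 th 0.7 F [-4.42 -0.64 10.18] Mz -0.0248 sd 0.038 J6 -0.0202 0.1049
```

drive_tool(deltas=[[255,0,0,0,0.01,0,0],[255,0,0,0,0.02,0,0],[255,0,0,0,0.03,0,0],[255,0,0,0,0.04,0,0],[255,0,0,0,0.05,0,0],[255,0,0,0,0.06,0,0],[255,0,0,0,0.07,0,0],[255,0,0,0,0.08,0,0],[255,0,0,0,0.09,0,0],[255,0,0,0,0.1,0,0]])

```text
time: 19.63
tool_pos: [470.0, 200.7, 66.5]
tcp_rot: [161.4, 89.9, 26.0]
ft_force: [-4.5, -0.4, 9.8]
finger_gap: 11.5
```

```bash
python3 sa.py; python3 - <<'E'
from h import *
d=pickle.load(open("pics/wl.pkl","rb"));cv2.imwrite("pics/w8.png",cv2.resize(d["frame"][150:340,180:380],None,fx=3.1,fy=3.1,interpolation=cv2.INTER_CUBIC))
E
```

```text
19.98 th 0.8 F [-4.77 -0.29  9.83] Mz 0.0519 sd 0.038 J6 0.0307 0.1015
```

View pics/w8.png

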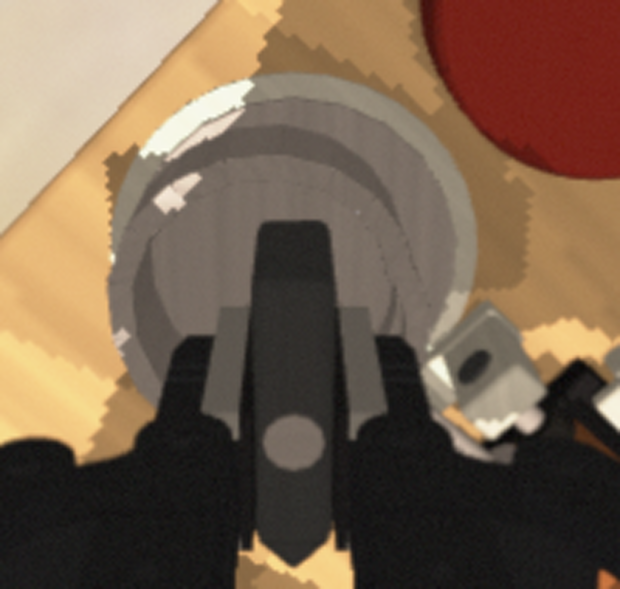

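The gripped key has turned with the tool, and the torque is starting to rise. I go on in steps.

drive_tool(deltas=[[255,0,0,0,0.01,0,0],[255,0,0,0,0.02,0,0],[255,0,0,0,0.03,0,0],[255,0,0,0,0.04,0,0],[255,0,0,0,0.05,0,0],[255,0,0,0,0.06,0,0],[255,0,0,0,0.07,0,0],[255,0,0,0,0.07,0,0],[255,0,0,0,0.07,0,0],[255,0,0,0,0.07,0,0]])

```text
time: 20.87
tool_pos: [470.0, 200.7, 66.6]
tcp_rot: [168.2, 89.9, 28.8]
ft_force: [-4.6, -0.2, 10.3]
finger_gap: 11.2
```

```bash
python3 sa.py
```

```text
21.22 th 0.87 F [-4.660e+00 -1.000e-02  1.025e+01] Mz 0.0537 sd 0.03 J6 0.0568 0.0011
```

drive_tool(deltas=[[255,0,0,0,0.01,0,0],[255,0,0,0,0.02,0,0],[255,0,0,0,0.03,0,0],[255,0,0,0,0.04,0,0],[255,0,0,0,0.05,0,0],[255,0,0,0,0.05,0,0],[255,0,0,0,0.05,0,0],[255,0,0,0,0.05,0,0],[255,0,0,0,0.05,0,0],[255,0,0,0,0.05,0,0]])

```text
time: 22.1
tool_pos: [470.0, 200.7, 66.5]
tcp_rot: [173.1, 89.9, 30.8]
ft_force: [-5.2, -0.5, 9.5]
finger_gap: 11.3
```

```bash
python3 sa.py
```

```text
22.45 th 0.92 F [-4.79 -0.31  9.78] Mz 0.0782 sd 0.028 J6 0.0849 0.0001
```

drive_tool(deltas=[[255,0,0,0,0.01,0,0],[255,0,0,0,0.02,0,0],[255,0,0,0,0.03,0,0],[255,0,0,0,0.04,0,0],[255,0,0,0,0.05,0,0],[255,0,0,0,0.05,0,0],[255,0,0,0,0.05,0,0],[255,0,0,0,0.05,0,0],[255,0,0,0,0.05,0,0],[255,0,0,0,0.05,0,0]])

```text
time: 23.33
tool_pos: [470.0, 200.7, 66.6]
tcp_rot: [174.7, 89.9, 29.6]
ft_force: [-3.9, -0.0, 10.6]
finger_gap: 11.5
```

```bash
python3 sa.py
```

```text
23.68 th 0.97 F [-4.49 -0.29  9.91] Mz 0.1317 sd 0.035 J6 0.1474 0.0001
```

drive_tool(deltas=[[255,0,0,0,0.01,0,0],[255,0,0,0,0.02,0,0],[255,0,0,0,0.03,0,0],[255,0,0,0,0.03,0,0],[255,0,0,0,0.03,0,0],[255,0,0,0,0.03,0,0],[255,0,0,0,0.03,0,0],[255,0,0,0,0.03,0,0],[255,0,0,0,0.03,0,0],[255,0,0,0,0.03,0,0]])

```text
time: 24.57
tool_pos: [470.0, 200.7, 66.6]
tcp_rot: [175.6, 89.9, 28.7]
ft_force: [-4.6, -0.4, 9.6]
finger_gap: 11.4
```

```bash
python3 sa.py
```

```text
24.92 th 1.0 F [-4.8   0.05 10.19] Mz 0.1893 sd 0.031 J6 0.1671 0.0001
```

Torque is about 0.17–0.19 N m against the 0.18 N m expected at snug, after rising from a bite near 0.72 rad. I release, lift and check.

drive_tool(deltas=[[230,0,0,0,0,0,0],[200,0,0,0,0,0,0],[160,0,0,0,0,0,0],[130,0,0,0,0,0,0],[100,0,0,0,0,0,0],[100,-0.02,0,0,0,0,0],[100,-0.04,0,0,0,0,0],[100,-0.06,0,0,0,0,0],[100,-0.08,0,0,0,0,0],[100,-0.08,0,0,0,0,0]])

```text
time: 25.8
tool_pos: [472.1, 201.1, 149.8]
tcp_rot: [164.4, 89.6, 17.5]
ft_force: [1.1, 0.4, 0.9]
finger_gap: 52.1
```

```bash
python3 sa.py; python3 - <<'E'
from h import *;from bench import sense
s=sense();print(go(s,(472,78,110),0.4))
E
```

```text
26.15 th 1.0 F [ 0.04  0.18 -0.01] Mz -0.002 sd 0.029 J6 0.0 0.0001
(array([0.03413631, 0.10398022, 0.06403229]), array([-0.99999409,  0.00158688,  0.0015339 ]))
```

drive_tool(deltas=[[80,0,0.011,0.007,-0.11,0,0],[80,0,0.023,0.014,-0.22,0,0],[80,0,0.035,0.021,-0.33,0,0],[80,0,0.046,0.028,-0.44,0,0],[80,0,0.058,0.036,-0.55,0,0],[80,0,0.07,0.043,-0.66,0,0],[80,0,0.081,0.05,-0.77,0,0],[80,0,0.093,0.057,-0.88,0,0],[80,0,0.104,0.064,-1.0,0,0],[80,0,0.104,0.064,-1.0,0,0]])

```text
time: 27.03
tool_pos: [472.6, 76.4, 144.7]
tcp_rot: [-48.4, 89.9, -137.6]
ft_force: [-0.2, -0.6, 0.2]
finger_gap: 58.4
```

drive_tool(deltas=[[80,0.015,0,0,0,0,0],[80,0.03,0,0,0,0,0],[80,0.05,0,0,0,0,0],[80,0.07,0,0,0,0,0],[80,0.08,0,0,0,0,0],[80,0.08,0,0,0,0,0],[80,0.08,0,0,0,0,0],[80,0.08,0,0,0,0,0],[80,0.08,0,0,0,0,0],[80,0.08,0,0,0,0,0]])

```text
time: 27.87
tool_pos: [473.9, 78.4, 66.6]
tcp_rot: [92.8, 89.9, 3.2]
ft_force: [-0.2, 0.1, 0.1]
finger_gap: 58.6
```

```bash
python3 st.py; python3 - <<'E'
from h import *;from bench import sense,snapshot
d=snapshot("wrist");pickle.dump(d,open("pics/w9.pkl","wb"));cv2.imwrite("pics/w9.png",cv2.resize(d["frame"][30:250,180:380],None,fx=2.7,fy=2.7,interpolation=cv2.INTER_CUBIC))
E
```

```text
27.87 [473.87  78.36  66.59] yang 0.38 F [-0.15  0.14  0.13] M [ 0.039  0.076 -0.007] gap 58.6
```

View pics/w9.png

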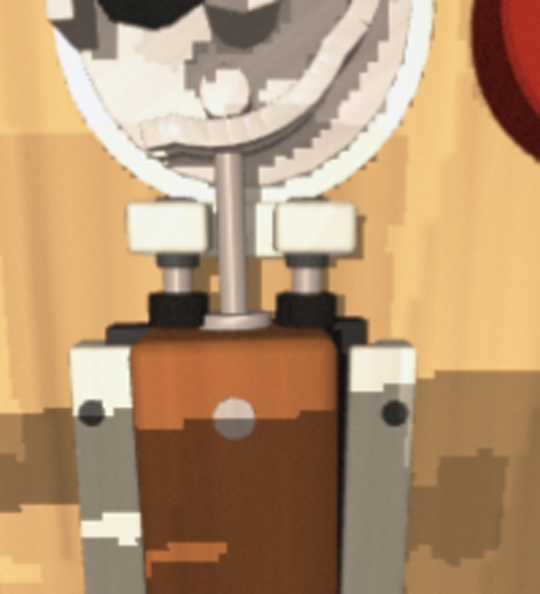

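```bash
python3 - <<'E'
from h import *
A=lambda l:(np.array(l)+.5)/2.7+[180,30]-.5
for n,st,rs,gs,br,di in (("w5",(255,70),(256,472),[(68,445),(433,445)],[(172,250),(330,250)],[(172,305),(330,305)]),("w9",(225,90),(234,418),[(91,413),(394,413)],[(178,250),(307,250)],[(178,293),(307,293)])):
    d=pickle.load(open(f"pics/{n}.pkl","rb"))
    g=atz(d,A(gs),32)
    print(n,"stud",atz(d,A([st]),46)[0].round(2),"screw",atz(d,A([rs]),60)[0].round(2),"guide",g[:,1].round(2), "rail-guide",(atz(d,A([rs]),60)[0,1]-g[:,1].mean()).round(2))
    print(atz(d,A(di),40)[:,1].round(2)-g[:,1].mean())
a=pickle.load(open("pics/w5.pkl","rb"))["frame"];b=pickle.load(open("pics/w9.pkl","rb"))["frame"]
cv2.imwrite("pics/cmp.png",np.hstack([cv2.resize(a[95:165,220:330],None,fx=3.6,fy=6,interpolation=cv2.INTER_CUBIC),cv2.resize(b[95:165,215:325],None,fx=3.6,fy=6,interpolation=cv2.INTER_CUBIC)]))
E
```

```text
w5 stud [469.94 177.69  46.  ] screw [470.55 117.94  60.  ] guide [114.98 115.5 ] rail-guide 2.7
[26.63039284 26.84039284]
w9 stud [466.21 180.6   46.  ] screw [468.28 120.06  60.  ] guide [115.   115.49] rail-guide 4.82
[27.16494432 27.35494432]
```

View pics/cmp.png

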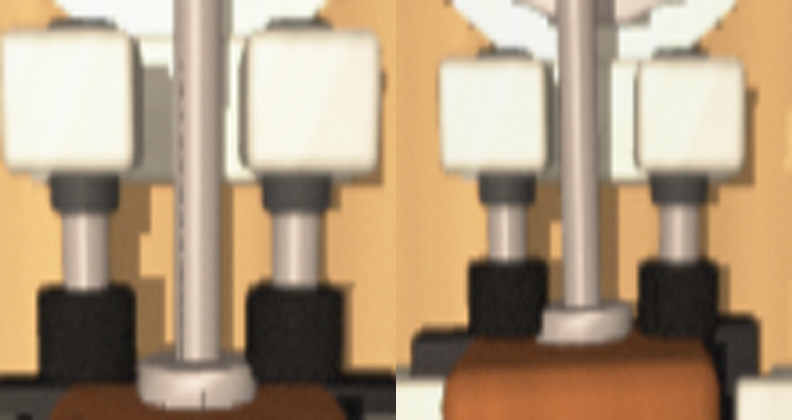

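The rail went 2.1 mm further and the stud's head is now about 20.2 mm from the axis. To check buffer press-in, I go back to the w4 viewpoint and compare the discs with their free position.

drive_tool(deltas=[[80,-0.015,0,0.01,0,0,0],[80,-0.033,-0.001,0.02,0,0,0],[60,-0.033,-0.002,0.03,0,0,0],[40,-0.033,-0.002,0.04,0,0,0],[40,-0.033,-0.002,0.044,0,0,0],[40,-0.033,-0.002,0.044,0,0,0],[40,-0.033,-0.002,0.044,0,0,0],[40,-0.033,-0.002,0.044,0,0,0],[40,-0.033,-0.002,0.044,0,0,0],[40,-0.033,-0.002,0.044,0,0,0]])

```text
time: 28.75
tool_pos: [470.9, 34.6, 97.9]
tcp_rot: [-102.6, 90.0, 167.8]
ft_force: [0.5, 0.2, 0.4]
finger_gap: 72.0
```

```bash
python3 st.py; python3 - <<'E'
from h import *;from bench import sense,snapshot
fs=[]
for i in range(4):
    d=snapshot("wrist");fs.append(d["frame"].astype(float))
d["frame"]=np.mean(fs,0).astype(np.uint8);pickle.dump(d,open("pics/w10.pkl","wb"))
a=pickle.load(open("pics/w4.pkl","rb"));b=d
print(proj(a,[(456.5,133,40),(470,200,94)]),proj(b,[(456.5,133,40),(470,200,94)]))
A=a["frame"][20:120,210:340];B=b["frame"][20:120,210:340]
cv2.imwrite("pics/cmp2.png",np.hstack([cv2.resize(A,None,fx=3,fy=6,interpolation=cv2.INTER_CUBIC),cv2.resize(B,None,fx=3,fy=6,interpolation=cv2.INTER_CUBIC)]))
E
```

```text
28.75 [470.92  34.6   97.93] yang 0.43 F [0.46 0.16 0.41] M [-0.03  -0.032 -0.028] gap 72.0
[[ 253.36026888   79.72420355]
 [ 275.17723208 -105.66816364]] [[ 254.56025224   80.1837582 ]
 [ 277.75188517 -106.69870562]]
```

View pics/cmp2.png

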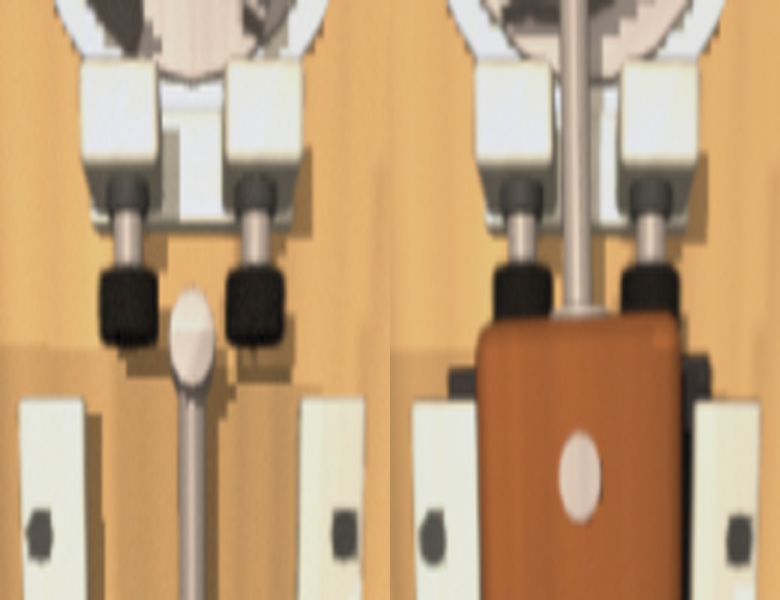

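```bash
python3 - <<'E'
from h import *
a=pickle.load(open("pics/w4.pkl","rb"));b=pickle.load(open("pics/w10.pkl","rb"))
ga=cv2.cvtColor(a["frame"],6).astype(np.float32);gb=cv2.cvtColor(b["frame"],6).astype(np.float32)
def edge(g,c0,c1,r0,r1,sgn):
    p=g[r0:r1,c0:c1].mean(1);q=np.gradient(p)*sgn
    i=int(np.argmax(q));i0=max(i-2,0);w=np.clip(q[i0:i+3],0,None);return r0+(w*np.arange(i0,i0+len(w))).sum()/w.sum()
for n,g in(("a",ga),("b",gb)):
    o=1 if n=="b" else 0
    print(n,"disc far edges",[round(edge(g,c+o,c+8+o,58,70,-1),2) for c in (248,291)],
     "bracket top block near edge",[round(edge(g,c+o,c+16+o,42,52,-1),2) for c in (240,288)],
     "block far",[round(edge(g,c+o,c+16+o,26,36,1),2) for c in (240,288)],
     "guide ends",[round(edge(g,c+o,c+16+o,82,92,1),2) for c in (219,312)])
for n,P in (("disc",(456.5,138,42)),("block",(456.5,155,48)),("guide",(435,130,32))):
    for dy in (0,1):
        Q=np.array(P)+[0,dy,0];print(n,dy,proj(a,Q).round(2),proj(b,Q).round(2))
E
```

```text
a disc far edges [np.float64(63.7), np.float64(63.54)] bracket top block near edge [np.float64(46.41), np.float64(46.33)] block far [np.float64(29.46), np.float64(29.72)] guide ends [np.float64(86.14), np.float64(86.12)]
b disc far edges [np.float64(62.99), np.float64(63.12)] bracket top block near edge [np.float64(46.85), np.float64(46.91)] block far [np.float64(30.44), np.float64(30.33)] guide ends [np.float64(86.55), np.float64(86.81)]
disc 0 [[253.05  70.86]] [[254.28  71.27]]
disc 1 [[253.03  69.16]] [[254.27  69.56]]
block 0 [[252.01  38.8 ]] [[253.38  39.  ]]
block 1 [[251.99  36.97]] [[253.37  37.16]]
guide 0 [[222.28  86.01]] [[223.2  86.4]]
guide 1 [[222.22  84.43]] [[223.14  84.81]]
```

```bash
cat > reg.py <<'E'
from h import *;import sys
def run(n):
    a=pickle.load(open("pics/w4.pkl","rb"));b=pickle.load(open(n,"rb"))
    # warp b so that a z=40 plane (board y 100..200) maps onto a
    P=np.array([[440,110,40],[500,110,40],[500,165,40],[440,165,40]],float)
    pa=proj(a,P).astype(np.float32);pb=proj(b,P).astype(np.float32);H=cv2.getPerspectiveTransform(pb,pa)
    ga=cv2.cvtColor(a["frame"],6);gb=cv2.warpPerspective(cv2.cvtColor(b["frame"],6),H,(560,420),flags=cv2.INTER_CUBIC)
    def m(c0,c1,r0,r1):
        T=cv2.resize(ga[r0:r1,c0:c1],None,fx=10,fy=10,interpolation=cv2.INTER_CUBIC)
        S=cv2.resize(gb[r0-4:r1+4,c0-4:c1+4],None,fx=10,fy=10,interpolation=cv2.INTER_CUBIC)
        R=cv2.matchTemplate(S,T,cv2.TM_CCOEFF_NORMED);_,v,_,l=cv2.minMaxLoc(R);return ((l[0]-40)/10,(l[1]-40)/10,round(v,2))
    for k,v in dict(discL=(243,263,58,71),discR=(284,306,58,71),blockL=(236,262,26,50),blockR=(284,311,26,50),guideL=(215,238,80,95),guideR=(308,332,80,95),gscrewL=(218,228,102,116),gscrewR=(319,329,102,116)).items(): print(k,m(*v))
run(sys.argv[1])
E
python3 reg.py pics/w10.pkl
```

```text
discL (0.1, -0.8, 0.99)
discR (0.2, -0.6, 0.99)
blockL (-0.1, -0.1, 0.87)
blockR (0.3, 0.1, 0.95)
guideL (0.1, 0.2, 0.84)
guideR (-0.4, 0.1, 0.8)
gscrewL (0.2, -0.1, 0.99)
gscrewR (0.0, 0.2, 0.99)
```

Image registration puts the disc press-in at roughly 0.45–0.65 mm (4–6 N), while the torque suggests about 11 N. A small further turn of about 0.1 rad lies inside the window under both readings, so I regrip.

```bash
python3 - <<'E'
from h import *;from bench import sense
for i in range(2):
  s=sense();print(go(s,(470.1,200.6,130),-56.9))
E
```

```text
(array([-0.03175366,  0.00018216, -0.16616874]), array([1.00044715e+00, 2.43077733e-05, 1.02125475e-04]))
(array([-0.03175366,  0.00018216, -0.16616874]), array([1.00044715e+00, 2.43077733e-05, 1.02125475e-04]))
```

drive_tool(deltas=[[100,-0.008,0,-0.018,0.11,0,0],[100,-0.018,0,-0.037,0.22,0,0],[100,-0.028,0,-0.056,0.33,0,0],[100,-0.032,0,-0.075,0.44,0,0],[100,-0.032,0,-0.094,0.55,0,0],[100,-0.032,0,-0.113,0.66,0,0],[100,-0.032,0,-0.132,0.77,0,0],[100,-0.032,0,-0.15,0.88,0,0],[100,-0.032,0,-0.166,1.0,0,0],[100,-0.032,0,-0.166,1.0,0,0]])

```text
time: 29.78
tool_pos: [469.8, 202.7, 130.4]
tcp_rot: [-130.2, 89.9, 82.6]
ft_force: [0.6, -0.4, -0.2]
finger_gap: 52.1
```

drive_tool(deltas=[[100,0.01,0,0,0,0,0],[100,0.02,0,0,0,0,0],[100,0.03,0,0,0,0,0],[120,0.04,0,0,0,0,0],[140,0.05,0,0,0,0,0],[160,0.06,0,0,0,0,0],[160,0.065,0,0,0,0,0],[160,0.065,0,0,0,0,0],[160,0.065,0,0,0,0,0],[160,0.065,0,0,0,0,0]])

```text
time: 30.62
tool_pos: [470.4, 200.3, 65.8]
tcp_rot: [161.0, 90.0, 14.1]
ft_force: [0.0, 0.0, 0.7]
finger_gap: 31.5
```

```bash
python3 st.py; python3 - <<'E'
from h import *;from bench import sense,snapshot
d=snapshot("wrist");pickle.dump(d,open("pics/w11.pkl","wb"));cv2.imwrite("pics/w11.png",cv2.resize(d["frame"][180:340,180:380],None,fx=3.5,fy=3.5,interpolation=cv2.INTER_CUBIC))
s=sense();print(go(s,(470.1,200.6,65.5),-56.9))
E
```

```text
30.62 [470.44 200.34  65.81] yang -56.89 F [0.01 0.03 0.73] M [-0.061 -0.035 -0.026] gap 31.5
(array([ 0.00051736, -0.00040232,  0.00031932]), array([ 0.00019116, -0.00121639, -0.00032017]))
```

View pics/w11.png

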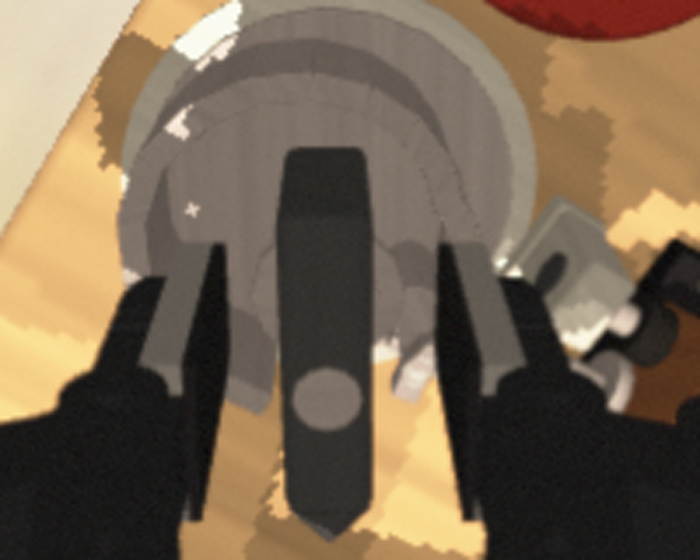

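The key stayed where it was left, upright between the pads at crop x≈325. I regrip it.

drive_tool(deltas=[[190,0,-0.001,0,0,0,0],[205,0,-0.001,0,0,0,0],[215,0,-0.001,0,0,0,0],[225,0,-0.001,0,0,0,0],[240,0,-0.001,0,0,0,0],[255,0,-0.001,0,0,0,0],[255,0,-0.001,0,0,0,0],[255,0,-0.001,0,0,0,0],[255,0,-0.001,0,0,0,0],[255,0,-0.001,0,0,0,0]])

```text
time: 31.5
tool_pos: [470.5, 201.1, 66.7]
tcp_rot: [151.6, 89.9, 4.7]
ft_force: [-0.2, -3.0, 7.4]
finger_gap: 11.5
```

```bash
python3 sa.py
```

```text
31.85 th 1.0 F [-0.97 -2.12  7.9 ] Mz 0.0537 sd 0.044 J6 0.053 0.0001
```

drive_tool(deltas=[[255,0,0,0,0.01,0,0],[255,0,0,0,0.02,0,0],[255,0,0,0,0.03,0,0],[255,0,0,0,0.04,0,0],[255,0,0,0,0.05,0,0],[255,0,0,0,0.06,0,0],[255,0,0,0,0.06,0,0],[255,0,0,0,0.06,0,0],[255,0,0,0,0.06,0,0],[255,0,0,0,0.06,0,0]])

```text
time: 32.73
tool_pos: [470.5, 201.1, 66.7]
tcp_rot: [154.0, 89.9, 3.7]
ft_force: [-1.0, -1.5, 7.4]
finger_gap: 11.4
```

```bash
python3 sa.py
```

```text
33.08 th 1.06 F [-1.17 -2.07  7.9 ] Mz 0.1398 sd 0.026 J6 0.1471 0.0001
```

drive_tool(deltas=[[255,0,0,0,0.01,0,0],[255,0,0,0,0.02,0,0],[255,0,0,0,0.03,0,0],[255,0,0,0,0.04,0,0],[255,0,0,0,0.04,0,0],[255,0,0,0,0.04,0,0],[255,0,0,0,0.04,0,0],[255,0,0,0,0.04,0,0],[255,0,0,0,0.04,0,0],[255,0,0,0,0.04,0,0]])

```text
time: 33.97
tool_pos: [470.5, 201.1, 66.7]
tcp_rot: [153.0, 89.9, 0.4]
ft_force: [-0.9, -2.2, 7.8]
finger_gap: 11.2
```

```bash
python3 sa.py
```

```text
34.32 th 1.1 F [-1.01 -2.46  7.74] Mz 0.2966 sd 0.031 J6 0.2979 0.0001
```

Torque jumped to 0.30, so I release and check the press-in before turning any more.

drive_tool(deltas=[[230,0,0,0,0,0,0],[200,0,0,0,0,0,0],[160,0,0,0,0,0,0],[130,0,0,0,0,0,0],[100,0,0,0,0,0,0],[100,-0.01,0,0,0,0,0],[100,-0.025,0,0,0,0,0],[100,-0.045,0,0,0,0,0],[100,-0.065,0,0,0,0,0],[100,-0.065,0,0,0,0,0]])

```text
time: 35.2
tool_pos: [472.1, 202.0, 135.5]
tcp_rot: [170.3, 89.6, 17.7]
ft_force: [1.1, -1.0, 0.9]
finger_gap: 51.9
```

```bash
python3 st.py; python3 - <<'E'
from h import *;from bench import sense,snapshot
d=snapshot("wrist");pickle.dump(d,open("pics/w12.pkl","wb"));cv2.imwrite("pics/w12.png",cv2.resize(d["frame"][150:310,180:380],None,fx=3.5,fy=3.5,interpolation=cv2.INTER_CUBIC))
s=sense();print(go(s,(471.8,34,99.6),0.4))
E
```

```text
35.2 [472.09 201.96 135.54] yang -62.62 F [ 1.13 -0.97  0.95] M [-0.005  0.02   0.029] gap 51.9
(array([0.03370759, 0.14909551, 0.07695006]), array([-1.09989921, -0.00422782, -0.00370644]))
```

View pics/w12.png

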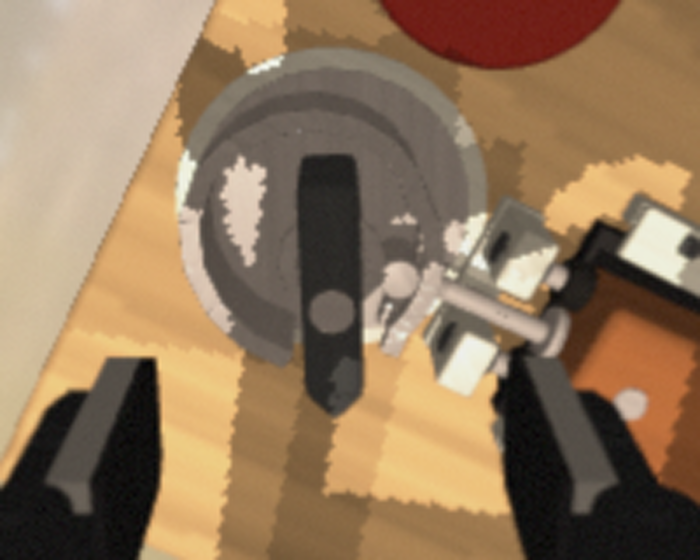

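```bash
python3 - <<'E'
from h import *
A=lambda l:(np.array(l)+.5)/3.5+[180,o]-.5
for n,o,pts in (("w12",150,[(299,195),(306,385),(359,195),(362,385)]),("w11",180,[(279,220),(286,490),(371,220),(372,490)])):
    d=pickle.load(open(f"pics/{n}.pkl","rb"))
    K=atz(d,A(pts),94)
    for i in (0,2):
        v=K[i]-K[i+1];print(n,"theta",np.radians(90.4-np.degrees(np.arctan2(v[1],v[0]))).round(3))
E
```

```text
w12 theta 1.073
w12 theta 1.076
w11 theta 0.991
w11 theta 0.984
```

drive_tool(deltas=[[80,0,0.015,0.008,-0.11,0,0],[60,0,0.03,0.015,-0.22,0,0],[40,0,0.045,0.023,-0.33,0,0],[40,0,0.06,0.031,-0.44,0,0],[40,0,0.075,0.039,-0.55,0,0],[40,0,0.09,0.046,-0.66,0,0],[40,0,0.105,0.054,-0.77,0,0],[40,0,0.12,0.062,-0.88,0,0],[40,0.01,0.135,0.07,-0.99,0,0],[40,0.025,0.149,0.077,-1.1,0,0]])

```text
time: 36.08
tool_pos: [470.3, 32.4, 105.9]
tcp_rot: [84.8, 89.9, -4.5]
ft_force: [0.4, -0.2, -0.1]
finger_gap: 71.6
```

drive_tool(deltas=[[40,0.008,0,0,0,0,0],[40,0.008,0,0,0,0,0],[40,0.008,0,0,0,0,0],[40,0.008,0,0,0,0,0],[40,0.008,0,0,0,0,0],[40,0.008,0,0,0,0,0],[40,0.008,0,0,0,0,0],[40,0.008,0,0,0,0,0],[40,0.008,0,0,0,0,0],[40,0.008,0,0,0,0,0]])

```text
time: 36.92
tool_pos: [469.6, 33.4, 97.4]
tcp_rot: [92.1, 90.0, 2.5]
ft_force: [-0.2, -0.6, 0.7]
finger_gap: 72.2
```

```bash
python3 st.py; python3 - <<'E'
from h import *;from bench import sense,snapshot
fs=[]
for i in range(4):
    d=snapshot("wrist");fs.append(d["frame"].astype(float))
d["frame"]=np.mean(fs,0).astype(np.uint8);pickle.dump(d,open("pics/w13.pkl","wb"))
a=pickle.load(open("pics/w4.pkl","rb"));b=d
A=a["frame"][20:120,210:340];B=b["frame"][20:120,210:340]
cv2.imwrite("pics/cmp3.png",np.hstack([cv2.resize(A,None,fx=3,fy=6,interpolation=cv2.INTER_CUBIC),cv2.resize(B,None,fx=3,fy=6,interpolation=cv2.INTER_CUBIC)]))
E
python3 reg.py pics/w13.pkl
```

```text
36.92 [469.64  33.44  97.4 ] yang 0.4 F [-0.22 -0.59  0.66] M [0.02  0.001 0.005] gap 72.2
discL (-0.1, -1.2, 0.97)
discR (0.0, -1.1, 0.97)
blockL (-0.2, 0.1, 0.85)
blockR (0.2, -0.1, 0.95)
guideL (0.0, 0.1, 0.84)
guideR (-0.8, 0.1, 0.8)
gscrewL (-0.1, 0.0, 0.98)
gscrewR (-0.3, 0.1, 1.0)
```

View pics/cmp3.png

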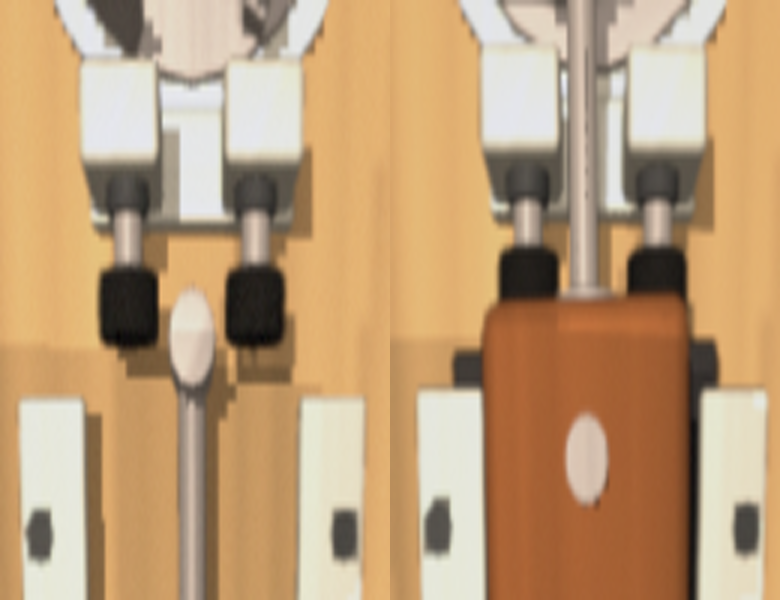

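```bash
python3 - <<'E'
from h import *
a=pickle.load(open("pics/w4.pkl","rb"))
ga=cv2.cvtColor(a["frame"],6)
P=np.array([[440,110,42],[500,110,42],[500,165,42],[440,165,42]],float);pa=proj(a,P).astype(np.float32)
for n in ("w10","w13"):
    b=pickle.load(open(f"pics/{n}.pkl","rb"));H=cv2.getPerspectiveTransform(proj(b,P).astype(np.float32),pa)
    gb=cv2.warpPerspective(cv2.cvtColor(b["frame"],6),H,(560,420),flags=cv2.INTER_CUBIC)
    def m(c0,c1,r0,r1):
        up=lambda g:cv2.resize(g,None,fx=20,fy=20,interpolation=cv2.INTER_CUBIC)
        T=up(ga[r0:r1,c0:c1]);S=up(gb[r0-4:r1+4,c0-4:c1+4])
        R=cv2.matchTemplate(S,T,cv2.TM_CCOEFF_NORMED);_,v,_,l=cv2.minMaxLoc(R);return ((l[0]-80)/20,(l[1]-80)/20,round(v,2))
    for k,v in dict(dL=(242,263,59,67),dR=(285,306,59,67),dL2=(245,260,60,66),dR2=(288,303,60,66),collL=(244,260,44,58),collR=(287,303,44,58),blkL=(234,262,42,52),blkR=(284,311,42,52),gL=(212,224,82,95),gR=(308,320,82,95)).items(): print(n,k,m(*v))
    # rail screw
    from math import pi
    g=gb.copy()
for n,c in (("w10",(270,85,86,112)),("w13",(270,85,86,112))):
    b=pickle.load(open(f"pics/{n}.pkl","rb"));g=cv2.cvtColor(b["frame"],6)
    r=g[82:112,262:290].astype(float);t=(r>150)  # screw bright
    ys,xs=np.nonzero(t);uv=(262+xs.mean(),82+ys.mean());print(n,uv,len(xs),atz(b,[uv],60))
E
```

```text
w10 dL (0.05, -0.8, 0.99)
w10 dR (0.2, -0.65, 0.98)
w10 dL2 (0.15, -0.9, 0.99)
w10 dR2 (0.25, -0.8, 0.99)
w10 collL (0.1, 0.05, 1.0)
w10 collR (0.15, 0.05, 1.0)
w10 blkL (0.25, 0.05, 1.0)
w10 blkR (0.3, 0.05, 1.0)
w10 gL (0.05, 0.2, 1.0)
w10 gR (-0.9, -0.15, 0.93)
w13 dL (-0.15, -1.15, 0.97)
w13 dR (0.0, -1.15, 0.97)
w13 dL2 (-0.1, -1.25, 0.97)
w13 dR2 (-0.05, -1.25, 0.99)
w13 collL (-0.1, 0.05, 1.0)
w13 collR (-0.15, 0.0, 1.0)
w13 blkL (0.05, 0.05, 1.0)
w13 blkR (0.05, 0.0, 1.0)
w13 gL (-0.05, 0.25, 0.99)
w13 gR (-1.3, -0.1, 0.93)
w10 (np.float64(272.6845238095238), np.float64(98.92261904761905)) 168 [[468.27402684 120.41138425  60.        ]]
w13 (np.float64(274.92215568862275), np.float64(95.97604790419162)) 167 [[468.08423965 120.84422788  60.        ]]
```

```bash
python3 - <<'E'
from h import *
def edge(g,u0,u1,r0,r1,sgn):
    p=g[r0:r1,u0:u1].mean(1);q=np.gradient(p)*sgn;i=int(np.argmax(q));i0=max(i-2,0);w=np.clip(q[i0:i+3],0,None);return r0+(w*np.arange(i0,i0+len(w))).sum()/w.sum()
for n in ("w4","w5","w9","w10","w13"):
    d=pickle.load(open(f"pics/{n}.pkl","rb"));g=cv2.cvtColor(d["frame"],6).astype(np.float32)
    out=[]
    for X in (456.3,482.9):
        w=3 
        # disc far edge guess y 144; search
        u,v=proj(d,(X,144,42.5))[0];u=int(round(u));v=int(round(v))
        e=edge(g,u-w,u+w+1,v-6,v+7,-1);out.append(atz(d,[(u,e)],42.5)[0,1])
        u,v=proj(d,(X,154,48))[0];u=int(round(u));v=int(round(v))
        e=edge(g,u-w,u+w+1,v-7,v+8,-1);out.append(atz(d,[(u,e)],48)[0,1])
    o=np.array(out).round(2);print(n,"disc,block L/R",o,"gap",(o[1]-o[0]).round(2),(o[3]-o[2]).round(2))
E
```

```text
w4 disc,block L/R [142.1  150.77 142.4  150.97] gap 8.67 8.57
w5 disc,block L/R [141.91 151.41 142.46 151.23] gap 9.5 8.77
w9 disc,block L/R [142.65 150.86 142.76 151.07] gap 8.21 8.31
w10 disc,block L/R [142.75 150.74 142.89 150.96] gap 7.99 8.07
w13 disc,block L/R [142.98 150.82 143.16 150.92] gap 7.84 7.76
```

The discs moved in by about 0.75–0.82 mm (roughly 7 N) at a key angle of about 1.075 rad. At 1.0 rad it was about 0.48 mm, so the bite is near 0.83–0.9 rad. That is at the low edge of the window, so I regrip and turn about 0.07 rad more.

```bash
python3 - <<'E'
from h import *;from bench import sense
s=sense();print(go(s,(470.2,200.7,130),-61.2))
E
```

```text
(array([-0.03271986,  0.0018061 , -0.16737501]), array([1.07506375e+00, 5.11581491e-05, 5.66406086e-05]))
```

drive_tool(deltas=[[100,-0.008,0,-0.018,0.11,0,0],[100,-0.018,0,-0.037,0.22,0,0],[100,-0.028,0,-0.056,0.33,0,0],[100,-0.033,0,-0.075,0.44,0,0],[100,-0.033,0,-0.094,0.55,0,0],[100,-0.033,0.001,-0.113,0.66,0,0],[100,-0.033,0.001,-0.132,0.77,0,0],[100,-0.033,0.001,-0.15,0.88,0,0],[100,-0.033,0.001,-0.167,0.99,0,0],[100,-0.033,0.001,-0.167,1.075,0,0]])

```text
time: 37.95
tool_pos: [469.2, 202.9, 130.4]
tcp_rot: [-124.7, 89.9, 83.8]
ft_force: [-0.2, -0.8, -0.6]
finger_gap: 51.7
```

drive_tool(deltas=[[100,0.01,0,0,0,0,0],[100,0.02,0,0,0,0,0],[100,0.03,0,0,0,0,0],[120,0.04,0,0,0,0,0],[140,0.05,0,0,0,0,0],[160,0.06,0,0,0,0,0],[160,0.065,0,0,0,0,0],[160,0.065,0,0,0,0,0],[160,0.065,0,0,0,0,0],[160,0.065,0,0,0,0,0]])

```text
time: 38.78
tool_pos: [469.9, 200.5, 65.8]
tcp_rot: [168.4, 90.0, 17.2]
ft_force: [-0.5, 0.3, -0.9]
finger_gap: 31.7
```

```bash
python3 st.py; python3 - <<'E'
from h import *;from bench import sense,snapshot
d=snapshot("wrist");pickle.dump(d,open("pics/w14.pkl","wb"));cv2.imwrite("pics/w14.png",cv2.resize(d["frame"][180:340,180:380],None,fx=3.5,fy=3.5,interpolation=cv2.INTER_CUBIC))
E
```

```text
38.78 [469.87 200.46  65.81] yang -61.19 F [-0.49  0.31 -0.9 ] M [ 0.008  0.009 -0.029] gap 31.7
```

View pics/w14.png

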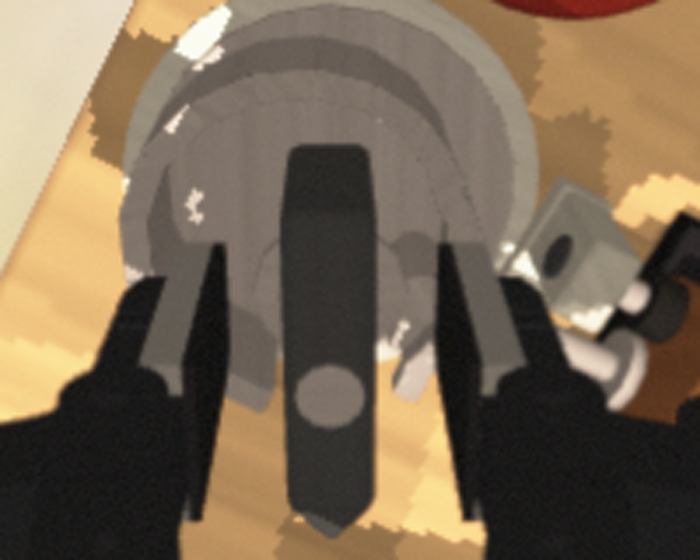

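The key is centred and nearly aligned again. I grip it and turn in small steps.

drive_tool(deltas=[[190,0,-0.0006,0,0,0,0],[205,0,-0.0006,0,0,0,0],[215,0,-0.0006,0,0,0,0],[225,0,-0.0006,0,0,0,0],[240,0,-0.0006,0,0,0,0],[255,0,-0.0006,0,0,0,0],[255,0,-0.0006,0,0,0,0],[255,0,-0.0006,0,0,0,0],[255,0,-0.0006,0,0,0,0],[255,0,-0.0006,0,0,0,0]])

```text
time: 39.67
tool_pos: [470.1, 200.9, 66.7]
tcp_rot: [155.4, 89.9, 4.2]
ft_force: [-2.1, -2.2, 8.1]
finger_gap: 11.5
```

```bash
python3 sa.py
```

```text
40.02 th 1.075 F [-1.48 -2.28  8.24] Mz 0.0665 sd 0.035 J6 0.0652 0.0002
```

drive_tool(deltas=[[255,0,0,0,0.01,0,0],[255,0,0,0,0.02,0,0],[255,0,0,0,0.03,0,0],[255,0,0,0,0.04,0,0],[255,0,0,0,0.05,0,0],[255,0,0,0,0.05,0,0],[255,0,0,0,0.05,0,0],[255,0,0,0,0.05,0,0],[255,0,0,0,0.05,0,0],[255,0,0,0,0.05,0,0]])

```text
time: 40.9
tool_pos: [470.1, 200.9, 66.7]
tcp_rot: [157.8, 89.9, 3.8]
ft_force: [-1.1, -1.9, 8.2]
finger_gap: 11.6
```

```bash
python3 sa.py
```

```text
41.25 th 1.125 F [-1.13 -2.31  8.03] Mz 0.155 sd 0.022 J6 0.1387 0.0
```

drive_tool(deltas=[[255,0,0,0,0.01,0,0],[255,0,0,0,0.02,0,0],[255,0,0,0,0.03,0,0],[255,0,0,0,0.03,0,0],[255,0,0,0,0.03,0,0],[255,0,0,0,0.03,0,0],[255,0,0,0,0.03,0,0],[255,0,0,0,0.03,0,0],[255,0,0,0,0.03,0,0],[255,0,0,0,0.03,0,0]])

```text
time: 42.13
tool_pos: [470.1, 200.9, 66.7]
tcp_rot: [158.7, 89.9, 2.9]
ft_force: [-0.4, -2.1, 8.3]
finger_gap: 11.0
```

```bash
python3 sa.py
```

```text
42.48 th 1.155 F [-1.04 -2.65  7.94] Mz 0.1802 sd 0.03 J6 0.177 0.0001
```

drive_tool(deltas=[[230,0,0,0,0,0,0],[200,0,0,0,0,0,0],[160,0,0,0,0,0,0],[130,0,0,0,0,0,0],[100,0,0,0,0,0,0],[100,-0.01,0,0,0,0,0],[100,-0.025,0,0,0,0,0],[100,-0.045,0,0,0,0,0],[100,-0.065,0,0,0,0,0],[100,-0.065,0,0,0,0,0]])

```text
time: 43.37
tool_pos: [471.8, 201.8, 135.5]
tcp_rot: [173.5, 89.6, 17.7]
ft_force: [1.0, 0.1, 1.9]
finger_gap: 52.0
```

```bash
python3 st.py; python3 - <<'E'
from h import *;from bench import sense,snapshot
d=snapshot("wrist");pickle.dump(d,open("pics/w15.pkl","wb"));cv2.imwrite("pics/w15.png",cv2.resize(d["frame"][150:310,180:380],None,fx=3.5,fy=3.5,interpolation=cv2.INTER_CUBIC))
s=sense();print(go(s,(470.5,33.8,98.5),0.4))
E
```

```text
43.37 [471.77 201.76 135.53] yang -65.77 F [1.03 0.15 1.9 ] M [-0.003 -0.047 -0.004] gap 52.0
(array([0.03478723, 0.15270534, 0.06950991]), array([-1.15493902, -0.00431162, -0.00354857]))
```

View pics/w15.png

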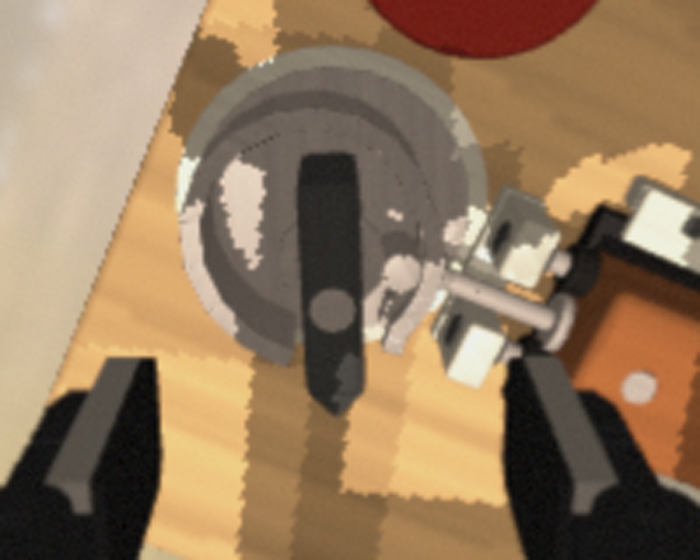

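drive_tool(deltas=[[80,0,0.015,0.007,-0.115,0,0],[60,0,0.03,0.014,-0.23,0,0],[40,0,0.045,0.021,-0.345,0,0],[40,0,0.06,0.028,-0.46,0,0],[40,0,0.075,0.035,-0.575,0,0],[40,0,0.09,0.042,-0.69,0,0],[40,0,0.105,0.049,-0.8,0,0],[40,0,0.12,0.056,-0.92,0,0],[40,0.015,0.137,0.063,-1.04,0,0],[40,0.035,0.153,0.07,-1.155,0,0]])

```text
time: 44.25
tool_pos: [469.2, 31.8, 96.2]
tcp_rot: [86.5, 89.8, -2.7]
ft_force: [0.4, -0.5, -1.4]
finger_gap: 71.7
```

drive_tool(deltas=[[40,0,0,0,0,0,0],[40,0,0,0,0,0,0],[40,0,0,0,0,0,0],[40,0,0,0,0,0,0],[40,0,0,0,0,0,0],[40,0,0,0,0,0,0],[40,0,0,0,0,0,0],[40,0,0,0,0,0,0],[40,0,0,0,0,0,0],[40,0,0,0,0,0,0]])

```text
time: 45.08
tool_pos: [468.1, 32.7, 95.3]
tcp_rot: [78.5, 90.0, -11.1]
ft_force: [-0.6, -0.5, -0.7]
finger_gap: 72.3
```

```bash
python3 st.py; cat > ev.py <<'E'
from h import *;from bench import sense,snapshot
import sys
n=sys.argv[1];fs=[]
for i in range(4):
    d=snapshot("wrist");fs.append(d["frame"].astype(float))
d["frame"]=np.mean(fs,0).astype(np.uint8);pickle.dump(d,open(f"pics/{n}.pkl","wb"));cv2.imwrite(f"pics/{n}.png",d["frame"])
def edge(g,u0,u1,r0,r1,sgn):
    p=g[r0:r1,u0:u1].mean(1);q=np.gradient(p)*sgn;i=int(np.argmax(q));i0=max(i-2,0);w=np.clip(q[i0:i+3],0,None);return r0+(w*np.arange(i0,i0+len(w))).sum()/w.sum()
a=pickle.load(open("pics/w4.pkl","rb"));ga=cv2.cvtColor(a["frame"],6)
P=np.array([[440,110,42],[500,110,42],[500,165,42],[440,165,42]],float);pa=proj(a,P).astype(np.float32)
for n in ("w4","w10","w13",n):
    d=pickle.load(open(f"pics/{n}.pkl","rb"));g=cv2.cvtColor(d["frame"],6).astype(np.float32);gaps=[]
    for X in (456.3,482.9):
        e=[]
        for y,z in((144,42.5),(154,48)):
            u,v=proj(d,(X,y,z))[0].round().astype(int);e.append(atz(d,[(u,edge(g,u-3,u+4,v-6,v+7,-1))],z)[0,1])
        gaps.append(e[1]-e[0])
    H=cv2.getPerspectiveTransform(proj(d,P).astype(np.float32),pa);gb=cv2.warpPerspective(cv2.cvtColor(d["frame"],6),H,(560,420),flags=cv2.INTER_CUBIC)
    def m(c0,c1,r0,r1):
        up=lambda g:cv2.resize(g,None,fx=20,fy=20,interpolation=cv2.INTER_CUBIC)
        R=cv2.matchTemplate(up(gb[r0-4:r1+4,c0-4:c1+4]),up(ga[r0:r1,c0:c1]),cv2.TM_CCOEFF_NORMED);return (cv2.minMaxLoc(R)[3][1]-80)/20
    r=g[82:112,262:290]>150;ys,xs=np.nonzero(r)
    print(n,"gaps",np.round(gaps,2),"tmpl disc",m(245,260,60,66),m(288,303,60,66),"coll",m(244,260,44,58),m(287,303,44,58),"screw",atz(d,[(262+xs.mean(),82+ys.mean())],60)[0,:2].round(2) if n!="w4" else "")
E
python3 ev.py w16
```

```text
45.08 [468.09  32.69  95.35] yang 0.4 F [-0.64 -0.46 -0.67] M [-0.007  0.02  -0.042] gap 72.3
w4 gaps [8.8  8.67] tmpl disc 0.0 0.0 coll 0.0 0.0 screw 
w10 gaps [8.24 8.33] tmpl disc -0.9 -0.8 coll 0.05 0.05 screw [468.27 120.41]
w13 gaps [8.26 7.89] tmpl disc -1.25 -1.25 coll 0.05 0.0 screw [468.08 120.84]
w16 gaps [7.97 7.6 ] tmpl disc -1.5 -1.55 coll 0.05 0.0 screw [468.05 121.16]
```

View pics/w16.png

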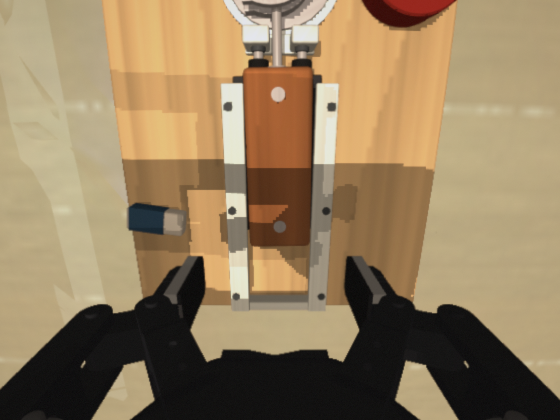

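The press-in is now about 0.92–0.95 mm by the disc edges (8–9 N). The last torque of 0.177 N m and the angle past the bite both suggest about 12 N. All of these lie inside 7–18 N, and the gripper is clear, so I hand in.

```bash
python3 -c "
from bench import hand_in,sense
print(hand_in());print(sense()['time'])"
```

```text
the job is handed in; nothing more can be done
None
the job is handed in; nothing more can be done
```

I turned the key back until the mouth faced the rail, slid the rail up so the stud went into the drum, then turned the key clockwise to about 1.13–1.15 rad and let go. I handed it in at about 45 s. No verdict came back, so the final force is my estimate.

**Tightness:** I regripped the key twice. After the first tightening, to 1.0 rad, the discs looked only about 0.5 mm pressed in (4–6 N).
- **Buffer press-in, from the pictures:** the discs had moved in about 0.9–0.95 mm at the end, which is 8–9 N.
- **Torque:** the last reading was 0.18 N m, which suggests about 12 N.
- **Angle:** about 0.3 rad past my estimated bite of 0.83 rad, also about 12 N.

All three lie within 7–18 N.

**Checks that disagreed:**
- **Torque:** the readings jumped about. One settled reading was 0.30 N m, which would mean about 21 N. The pictures at that point showed only about 7 N, so I trusted the pictures.
- **Rail push:** I felt about 4 N while pushing the rail and took it for the buffers. Later pictures showed the rail was still roughly 1.5–2 mm short of them. The cam drew it the rest of the way.

**Other checks:** the stud's head measured about 20 mm from the cam axis after the first tightening; I did not measure it again at the end. The eraser and the visible part of the tin looked unmoved in the last picture. I did not look at the other bystanders again, but the arm did not go low near them. The gripper was clear of everything at hand-in.

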